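# Clear the tester's catch tray into the tote

## Robot

A 6-joint arm with a two-finger parallel gripper is mounted at the origin on the work surface. World frame = base frame: x ahead of the robot, y to its left, z up, the work surface at z = 0. Lengths are in m, angles in rad, forces in N, time in s.
With the tool pointing down it reaches from about 0.325 to 0.75 m from the base axis. Payload 7.6 kg.
Tool frame: the origin (TCP) lies midway between the tips of the shut fingers; the grasp point (between the pads) lies 19 mm behind it; z points along the fingers, y is the line along which they close (so a half turn about z gives the same grasp; the last joint's range is limited). The gripper opens to 85 mm and grips with 20 to 120 N. Pads are 22 mm wide; open, the fingers measure 114 mm over their backs; the gripper's body (76 mm by 85 mm) begins 54 mm behind the grasp point. The pads swing forward as they close: fully open they stand 13 mm farther back than shut.
Start: joints at [1.156, 0.052, 1.401, -0, 1.689, -0.07], TCP at [0.177, 0.494, 0.206] pointing down, gripper open.
Joint ranges: [-2.9, 2.9], [-0.91, 2.17], [0.12, 2.37], [-1.06, 4.2], [0.26, 2.73], [-2.93, 2.93]. Speed limits (rad/s): [2.57, 2.57, 3.01, 3.14, 3.14, 3.14].

## Interface

Orientations are given as a 3x3 rotation matrix whose columns are the frame's x, y, z axes.
In Python, from rig import bot gives the robot as it stands.
- The arm moves only by the tool move_arm, never from a script. Its argument "increments" is one flat list of numbers, 5 for each row, row after row: the shift along the world's x, y, z in units of 0.1 m (1.0 is 0.1 m), then the turn about the world's z in units of 2 rad (1.0 is 2 rad), then the opening, from -1 (shut) to 1 (fully open). In form: [x, y, z, twist, fingers, x, y, z, twist, fingers, ...]. A call has 1 to 12 rows; each row is the pose to reach, as a shift and turn from the pose commanded when the call began; what a row does not reach only later rows make up. A row lasts 1/8 s, in which the tool goes at most 62.5 mm and 10.7 degrees, less where a joint would pass 70% of its speed; a pose out of reach is approached as far as the arm can. A call with a number of a shift or a turn outside -1 to 1 is refused whole. A call with a gripper value outside its range is refused whole. The fingers move at their own pace and stop on an object; "squeeze" is the grip in N (left out, the last holds). Time passes only in rows, so rows that repeat a pose let the fingers close. It gives the time, the measured TCP pose, the force, the opening and the grip force at its end, in the units of the state.
- bot.state(): the state, without advancing time (a new reading comes with each control period).
- bot.read_camera(name): name is "side" or "top" or "wrist"; returns the picture (384x512x3 uint8, red, green, blue); there is no depth.
- bot.get_calibration(name): a dict with "fx", "fy", "cx", "cy" (pixels), "rvec" (rotation vector, rad) and "tvec" (3), from world to camera coordinates, as OpenCV has them. Camera axes: x right, y down, z forward; pixel columns grow to the right and rows downward; lengths in m; the calibration is good to about 2 mm. The wrist camera is an equidistant fisheye: a pixel r from the principal point sees the ray r / f radians off the axis. A picture is of the moment at which its call begins: read the wrist's pose just before it. get_calibration takes no time and is no camera call; for the wrist camera it gives the pose at the moment of the call.
- bot.hand_in(): hands the job in; it is judged then, once.
The state is a dict: "time_s": time; "joint_pos": joint angles; "qvel": joint speeds; "joint_torque": joint torques, N m; "ee_pos": TCP position; "tool_rot": TCP orientation; "wrist_force": force on the tool from outside, world axes, zero at the start; "moment": the same for the moment, N m; "grip_width": finger opening in m; "finger_force": force on a finger pad.
Only numpy, scipy, OpenCV 4.12 (cv2) and the standard library are available. Lean on these libraries where they do the work, as an engineer would, in place of code of your own. Each camera call takes 0.05 s, during which the arm holds its last target. There are 200 camera calls.

## Task

Turn the black T handle of the hold-down clockwise (seen from above) until it clicks past its detent and stays fully open. Then collect the two finished modules from the tester's sloping catch tray and set them down gently, flat and right way up, in the black tote, one in each compartment. Do not shove the tote or the other things on the bench about.

Things in the scene. Friction and masses are not known exactly. Their poses are not given: they have to be found in the camera images.
- tester: Fixed white bench tester (150 x 270 x 118 mm high, centre at x = 145 mm) with a bare steel catch tray. Origin on the bench under the tray, x up the slope, y left, z up. Tray floor: 250 mm wide, from x = -100, z = 30 mm rising 22 degrees (0.384 rad) for 185 mm; end lip 16 mm, side rails 14 mm high. A post (hold-down) stands at x = -100, y = 165 mm.
- holddown (a joint): Angle (rad) of the hold-down: 0 = closed, its 210 mm steel rod across both modules, 89 mm above the bench; grows clockwise from above, the rod swinging out over -x. Stiff (up to 0.5 N m). Let go before about 2.0 it springs back to about 0.8; past that it snaps to its stop at 2.4 and stays. More than one wrist stroke: let go at about 1.3, regrasp, turn on.
- handle_grip (a point): Grip point of the black T handle, on the vertical turning axis, 122 mm above the bench. Bar 70 mm long, 16 mm thick, 42 mm high (top 14 mm above this point, underside 28 mm below; under it a hub 40 mm across). Turns with the handle: the bar runs along its y, pinch it along its x; z up. The rod leaves along -y, 33 mm below this point.
- finned_module: Finished power module with a finned aluminium heatsink, a block 120 x 50 x 40 mm (x, y, z), fins up along its length, 0.25 to 0.5 kg. Origin at the centre of its underside, z up through the fins. Starts lying on the tray, tilted with it, its length up the slope.
- potted_module: Finished potted transformer module, a plain grey block 90 x 54 x 38 mm (x, y, z), with a paper patch and three brass terminals on its top, 0.22 to 0.45 kg. Origin at the centre of its underside, z up out of the top. Starts on the tray beside the other one, tilted likewise.
- tote: Loose black plastic tote 172 x 256 mm, 50 mm high, 5 mm walls and floor, open on top, with one dividing wall of full height along its x that makes two compartments of 162 x 120 mm. 0.9 kg. Origin at the centre of its underside, z up.
- bay_left (a point): Centre of the inner floor of the tote's +y compartment, 5 mm above the tote's underside; axes as the tote.
- bay_right (a point): Centre of the inner floor of the tote's -y compartment; axes as the tote.
- parts_box: Bystander: clear plastic box with a white lid, 116 x 156 x 55 mm, loose. Origin under its centre.
- handset: Bystander: black test handset with grey keys, 150 x 75 x 34 mm, lying face up, loose. Origin under its centre.
- bottle: Bystander: white plastic bottle, 52 mm across, 120 mm tall, standing, loose. Origin under its centre.
Not all that is in view belongs to the job. Leave any pink or red look-alike of the finned_module alone. What is shaped like the potted_module but pink is not meant.

How it is judged:
By the outcome, as a careful person would: the job done as asked, in the order asked, and still so for the second after the job is handed in, with the robot touching nothing.
It also fails if it takes over 69 s, if anything falls off the work surface, if the arm or the gripper's body presses on something with over 40 N, if the wrist force passes 120 N, or if a joint passes its speed limit or range.

## Working session

There is one attempt and no reset: what is moved stays moved. The work goes in short steps, Python scripts to look and compute and a tool call to move; the robot and the scene stay as the last step left them, time stands still between calls to the robot, and variables do not carry over. Pictures are saved under pics/ and viewed, at most 10 in all, crops included, and the job is handed in when it is done.

Besides the shell and the picture viewer there is one more tool, called after ">>>" as name(argument=value, ...) on one line, values as JSON. move_arm: Moves the arm, as the interface text tells. Shifts and turns lie within -1 to 1; 1 stands for 0.1 m of shift or 2 rad of turn. Its arguments: {"type":"object","properties":{"increments":{"type":"array"},"squeeze":{"type":"number"}},"required":["increments"]}

```bash
mkdir -p pics; ls; python3 - <<'E'
from rig import bot
import cv2,numpy as np
ims={}
for n in ("side","top","wrist"):
    c=bot.get_calibration(n); im=bot.read_camera(n); np.save(f'pics/{n}0.npy',im); ims[n]=im
    print(n,{k:np.round(v,4).tolist() for k,v in c.items()})
    np.save(f'pics/{n}0_cal.npy',c,allow_pickle=True)
for n in("side","top"): cv2.imwrite(f'pics/{n}0.png',cv2.resize(ims[n][:,:,::-1],(800,600),interpolation=cv2.INTER_CUBIC))
print(bot.state())
E
```

```text
pics
side {'fx': 482.3999, 'fy': 482.3999, 'cx': 260.6419, 'cy': 193.2404, 'rvec': [2.2936, -0.6064, 0.2587], 'tvec': [-0.4681, 0.2979, 1.1528]}
top {'fx': 462.2031, 'fy': 462.2031, 'cx': 251.2451, 'cy': 192.6668, 'rvec': [2.1688, -2.18, 0.0869], 'tvec': [0.0521, 0.5604, 1.3565]}
wrist {'fx': 297.3186, 'fy': 297.3186, 'cx': 255.5959, 'cy': 186.3541, 'rvec': [-2.3584, -1.6588, -0.2512], 'tvec': [-0.524, -0.0379, 0.3794]}
{'time_s': 0.15, 'joint_pos': array([ 1.15567182e+00,  5.26966001e-02,  1.40146513e+00,  3.30460987e-05,
        1.68860217e+00, -7.03095398e-02]), 'qvel': array([-0.00145921, -0.00201846, -0.00428794,  0.00070406, -0.00072756,
       -0.00052054]), 'joint_torque': array([ 1.15411614e-03, -3.81952751e+01, -3.60423839e+01, -4.21655466e-05,
        4.59901712e-03, -2.92840798e-05]), 'ee_pos': array([0.17733502, 0.49387899, 0.20497687]), 'tool_rot': array([[-9.41139291e-01,  3.38018614e-01, -5.02396048e-04],
       [ 3.38018968e-01,  9.41138702e-01, -1.05852827e-03],
       [ 1.15022107e-04, -1.16604194e-03, -9.99999314e-01]]), 'wrist_force': array([ 0.01380059, -0.54308303,  0.38809734]), 'moment': array([-0.01937161, -0.00371385,  0.03339523]), 'finger_force': 0.0, 'grip_width': 0.08515588153516826}
```

View pics/top0.png

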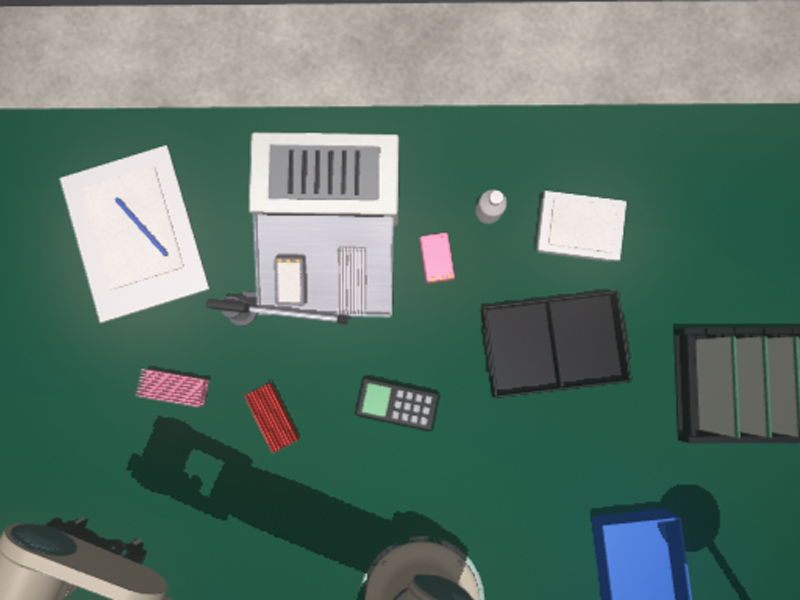

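View pics/side0.png

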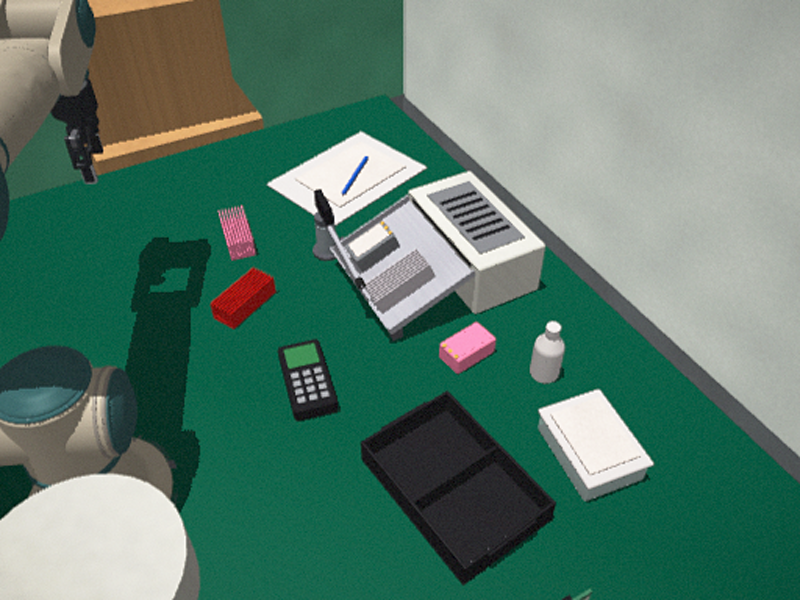

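The top view (800x600) shows these things:
- Tester at (324,172) and its tray at (325,265).
- T handle at (232,305), with its rod running to (343,319).
- Tote at (557,343), handset at (398,402), bottle at (490,206), and parts box at (582,226).

Finned candidates are grey (352,280) on the tray, red (272,417) and pink (173,386). The grey one fits because it lies on the tray and isn't pink or red. Potted candidates are grey with a paper patch (290,279) on the tray and pink (437,258). The grey one fits. I'll confirm both in a crop.

```bash
cat > h.py <<'E'
import numpy as np,cv2
from rig import bot
def cal(n,f=None): return np.load(f,allow_pickle=True).item() if f else bot.get_calibration(n)
def ray(c,px,fish=False):
    R=cv2.Rodrigues(np.array(c['rvec'],float))[0]; t=np.array(c['tvec'],float).ravel()
    px=np.atleast_2d(np.array(px,float)); x=(px[:,0]-c['cx'])/c['fx']; y=(px[:,1]-c['cy'])/c['fy']
    if fish:
        r=np.hypot(x,y)+1e-12; s=np.sin(r)/r; d=np.c_[x*s,y*s,np.cos(r)]
    else: d=np.c_[x,y,np.ones_like(x)]
    d/=np.linalg.norm(d,axis=1)[:,None]
    return -R.T@t, d@R
def plane(c,px,z,fish=False):
    o,d=ray(c,px,fish); return o+d*((z-o[2])/d[:,2])[:,None]
def tri(rays):
    A=np.zeros((3,3));b=np.zeros(3)
    for o,d in rays:
        P=np.eye(3)-np.outer(d,d);A+=P;b+=P@o
    p=np.linalg.solve(A,b); return p,[np.linalg.norm((np.eye(3)-np.outer(d,d))@(p-o)) for o,d in rays]
E
python3 - <<'E'
from h import *
T=cal('top','pics/top0_cal.npy');S=cal('side','pics/side0_cal.npy');W=cal('wrist','pics/wrist0_cal.npy')
k=1/1.5625
R=cv2.Rodrigues(np.array(W['rvec']))[0];print('wristcam',-R.T@np.array(W['tvec']),R[2])
def t(p,s): return tri([(ray(T,np.array(p)*k)[0],ray(T,np.array(p)*k)[1][0]),(ray(S,np.array(s)*k)[0],ray(S,np.array(s)*k)[1][0])])
for n,p,s in [('rod end',(343,319),(361,285)),('tester corner FR top',(397,214),(479,267)),('FL top',(250,211),(411,189)),('tote',(483,306),(447,394)),('tote2',(618,292),(553,507)),('tote3',(630,381),(466,578)),('tote4',(494,396),(362,450))]:
    p,e=t(p,s);print(n,p.round(4),np.round(e,4))
print('bar ends@.136',plane(T,np.array([(208,303),(256,309)])*k,.136).round(4))
im=np.load('pics/top0.npy');im=im[125:225,120:270]
cv2.imwrite('pics/crop.png',cv2.resize(im[:,:,::-1],(800,533),interpolation=cv2.INTER_CUBIC))
E
```

```text
wristcam [0.10519355 0.51937959 0.3729262 ] [ 0.27957479 -0.10148735 -0.95474512]
rod end [0.5226 0.1395 0.0861] [0.0004 0.0004]
tester corner FR top [0.7081 0.0399 0.1262] [0.0001 0.0001]
FL top [0.7179 0.3031 0.1228] [0.0021 0.0021]
tote [ 0.5474 -0.1205  0.0429] [0.0016 0.0016]
tote2 [ 0.5717 -0.3738  0.0454] [0.0023 0.0023]
tote3 [ 0.4062 -0.3958  0.0325] [0.0007 0.0007]
tote4 [ 0.3787 -0.1403  0.0298] [0.0013 0.0013]
bar ends@.136 [[0.5494 0.3733 0.136 ]
 [0.5383 0.2886 0.136 ]]
```

View pics/crop.png

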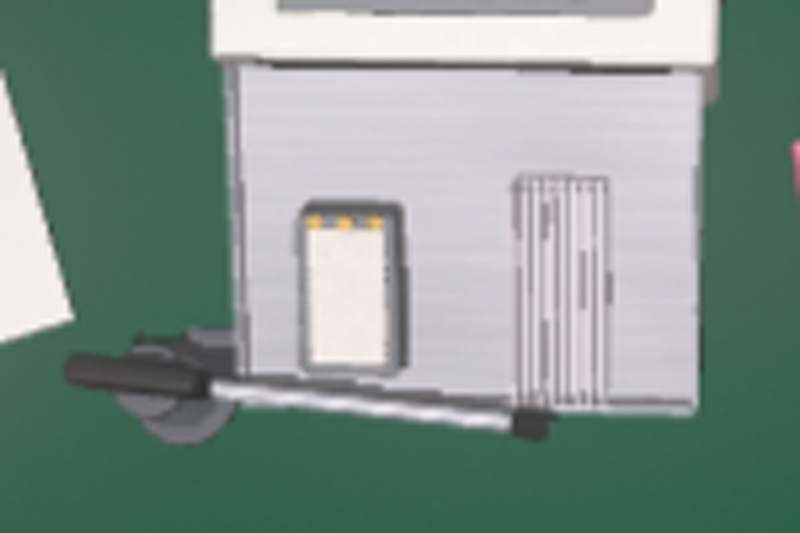

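The crop confirms both targets on the tray: the grey finned block at crop (560,290), touching the lip, and the grey block with the paper patch and three brass terminals at (350,290). The rod runs along the lip to (530,420). Next I'll move over the handle for a closer look.

>>> move_arm(increments=[0.46,-0.2,0.1,0.08,1,0.92,-0.4,0.15,0.16,1,0.92,-0.4,0.15,0.23,1])

```text
time_s: 0.52
ee_pos: [0.2721, 0.4528, 0.2207]
tool_rot: [[-0.993, -0.116, 0.001], [-0.116, 0.993, -0.0], [-0.001, -0.0, -1.0]]
wrist_force: [-0.2, 1.0, -0.3]
grip_width: 0.0854
finger_force: 0.0
```

>>> move_arm(increments=[0.46,-0.2,0.1,0.08,1,0.92,-0.4,0.15,0.16,1,0.92,-0.4,0.15,0.23,1])

```text
time_s: 0.9
ee_pos: [0.364, 0.4125, 0.2353]
tool_rot: [[-0.839, -0.545, 0.0], [-0.545, 0.839, -0.001], [0.0, -0.001, -1.0]]
wrist_force: [-0.0, 0.4, 0.3]
grip_width: 0.0855
finger_force: 0.0
```

>>> move_arm(increments=[0.46,-0.2,0.1,0.08,1,0.92,-0.4,0.15,0.16,1,0.92,-0.4,0.15,0.23,1])

```text
time_s: 1.27
ee_pos: [0.456, 0.3723, 0.25]
tool_rot: [[-0.51, -0.86, -0.0], [-0.86, 0.51, -0.001], [0.001, -0.0, -1.0]]
wrist_force: [-0.2, 0.5, -0.1]
grip_width: 0.0853
finger_force: 0.0
```

>>> move_arm(increments=[0.46,-0.2,0.1,0.08,1,0.9,-0.4,0.15,0.16,1,0.9,-0.4,0.15,0.22,1,0.9,-0.4,0.15,0.22,1,0.9,-0.4,0.15,0.22,1])

```text
time_s: 1.9
ee_pos: [0.543, 0.3345, 0.2655]
tool_rot: [[-0.097, -0.995, -0.0], [-0.995, 0.097, -0.0], [0.0, 0.0, -1.0]]
wrist_force: [0.4, -0.6, 0.2]
grip_width: 0.0854
finger_force: 0.0
```

```bash
python3 - <<'E'
from h import *
s=bot.state();print(s['time_s'],s['ee_pos'],np.degrees(np.arctan2(s['tool_rot'][1,1],s['tool_rot'][0,1])),s['joint_pos'].round(2),s['wrist_force'])
c=cal('wrist');im=bot.read_camera('wrist');np.save('pics/w1.npy',im);np.save('pics/w1_cal.npy',c,allow_pickle=True)
cv2.imwrite('pics/w1.png',cv2.resize(im[:,:,::-1],(800,600),interpolation=cv2.INTER_CUBIC))
E
```

```text
1.9 [0.54299812 0.33445951 0.26554363] 174.43074815102605 [ 0.49  0.38  0.91  0.    1.86 -2.55] [ 0.43122623 -0.64234442  0.21647022]
```

View pics/w1.png

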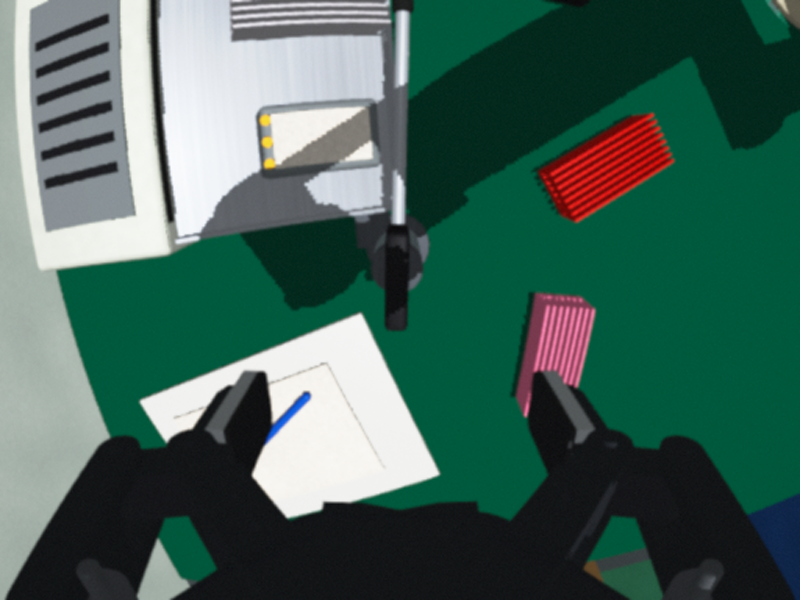

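The wrist view shows the T bar from (397,228) to (397,328), almost parallel to the image columns. The rod runs up to (403,0). The potted module is at (318,138) and the finned module's lower end is at (315,15).

```bash
python3 - <<'E'
from h import *
im=np.load('pics/w1.npy');c=cal('w','pics/w1_cal.npy');k=1.5625
g=im.max(2)
m=(g<32).astype(np.uint8); m[:, :235]=0; m[:,280:]=0; m[:140]=0;m[230:]=0
for r in range(140,216,4):
    x=np.where(m[r])[0]; print(r,x.min() if len(x) else None,x.max() if len(x) else None,end='; ')
for z in(.136,.108): print(z,plane(c,np.array([(387,228),(408,228),(386,328),(408,328)])/k,z,True).round(4).tolist())
T=cal('t','pics/top0_cal.npy')
# triangulate rod tip, bar ends: top (208,303),(208..)
def t2(p,w):
    a=ray(T,np.array(p)/k);b=ray(c,np.array(w)/k,True);return tri([(a[0],a[1][0]),(b[0],b[1][0])])
print(t2((208,301),(397,327)))
S=cal('s','pics/side0_cal.npy');a=ray(S,np.array((320,190))/k);b=ray(c,np.array((397,327))/k,True);print(tri([(a[0],a[1][0]),(b[0],b[1][0])]))
E
```

```text
140 None None; 144 249 250; 148 248 260; 152 None None; 156 247 261; 160 247 257; 164 247 261; 168 247 261; 172 247 261; 176 246 260; 180 246 260; 184 246 259; 188 247 260; 192 247 259; 196 247 259; 200 247 252; 204 247 248; 208 247 248; 212 None None; 0.136 [[0.5478, 0.3074, 0.136], [0.5342, 0.3087, 0.136], [0.5557, 0.3764, 0.136], [0.5406, 0.3778, 0.136]]
0.108 [[0.549, 0.312, 0.108], [0.5342, 0.3134, 0.108], [0.5577, 0.3875, 0.108], [0.5412, 0.3891, 0.108]]
(array([0.54834502, 0.36412569, 0.16860867]), [np.float64(0.0017710976376181758), np.float64(0.0017710976376184141)])
(array([0.55114191, 0.37486975, 0.13522455]), [np.float64(0.003450604513003407), np.float64(0.0034506045130034287)])
```

>>> move_arm(increments=[0.02,0.08,-0.4,0,1,0.02,0.08,-0.8,0,1,0.02,0.08,-0.8,0,1])

```text
time_s: 2.33
ee_pos: [0.5434, 0.3417, 0.1818]
tool_rot: [[-0.096, -0.995, -0.007], [-0.995, 0.096, -0.004], [0.004, 0.006, -1.0]]
wrist_force: [-0.8, 0.2, 0.3]
grip_width: 0.0854
finger_force: 0.0
```

>>> move_arm(increments=[0,0,-0.4,0,1,0,0,-0.82,0,1,0,0,-0.82,0,1,0,0,-0.82,0,-1,0,0,-0.82,0,-1,0,0,-0.82,0,-1,0,0,-0.82,0,-1,0,0,-0.82,0,-1,0,0,-0.82,0,-1], squeeze=110)

```text
time_s: 3.45
ee_pos: [0.546, 0.3423, 0.105]
tool_rot: [[-0.096, -0.995, 0.002], [-0.995, 0.096, 0.001], [-0.001, -0.002, -1.0]]
wrist_force: [0.5, -1.0, 6.0]
grip_width: 0.0118
finger_force: 107.9
```

>>> move_arm(increments=[0,0,0,-0.05,-1,0,0,0,-0.1,-1,0,0,0,-0.15,-1,0,0,0,-0.2,-1,0,0,0,-0.25,-1,0,0,0,-0.3,-1,0,0,0,-0.35,-1,0,0,0,-0.4,-1,0,0,0,-0.45,-1,0,0,0,-0.5,-1])

```text
time_s: 4.7
ee_pos: [0.5432, 0.3441, 0.105]
tool_rot: [[-0.889, -0.457, -0.004], [-0.457, 0.889, 0.003], [0.002, 0.004, -1.0]]
wrist_force: [-12.5, 3.7, 8.9]
grip_width: 0.0117
finger_force: 108.7
```

>>> move_arm(increments=[0,0,0,-0.05,-1,0,0,0,-0.1,-1,0,0,0,-0.15,-1,0,0,0,-0.2,-1,0,0,0,-0.25,-1,0,0,0,-0.3,-1,0,0,0,-0.35,-1,0,0,0,-0.4,-1,0,0,0,-0.45,-1,0,0,0,-0.5,-1])

```text
time_s: 5.95
ee_pos: [0.5432, 0.3475, 0.105]
tool_rot: [[-0.866, 0.5, -0.002], [0.499, 0.866, 0.009], [0.006, 0.007, -1.0]]
wrist_force: [-7.6, 18.3, 3.3]
grip_width: 0.0112
finger_force: 108.0
```

```bash
python3 - <<'E'
from h import *
s=bot.state();print(s['wrist_force'],s['moment'],s['joint_pos'].round(2))
im=bot.read_camera('top');cv2.imwrite('pics/t2.png',cv2.resize(im[110:250,90:290,::-1],(800,560),interpolation=cv2.INTER_CUBIC))
E
```

```text
[-7.64693355 18.33068355  3.33294847] [2.92996607 1.30760048 0.14376826] [ 0.51  0.43  1.15  0.01  1.55 -0.54]
```

View pics/t2.png

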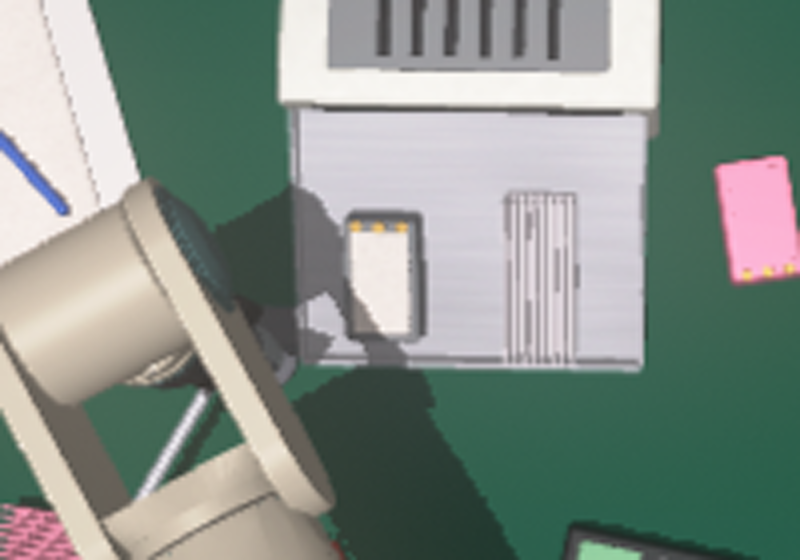

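The rod now points down and left from (210,395) to (140,495), at an angle of about 2.15 rad, which is past the detent. I'll turn a bit further, open the fingers and rise.

>>> move_arm(increments=[0,0,0,-0.05,-1,0,0,0,-0.1,-1,0,0,0,-0.13,-1,0,0,0,-0.13,1,0,0,0,-0.13,1,0,0,0,-0.13,1,0,0,0,-0.13,1,0,0,0,-0.13,1,0,0,0.5,-0.13,1,0,0,1,-0.13,1,0,0,1,-0.13,1])

```text
time_s: 7.38
ee_pos: [0.5472, 0.343, 0.2098]
tool_rot: [[-0.707, 0.707, 0.009], [0.707, 0.707, 0.005], [-0.003, 0.01, -1.0]]
wrist_force: [0.1, -0.3, 0.7]
grip_width: 0.0853
finger_force: 0.0
```

>>> move_arm(increments=[0,-0.5,0.3,0.1,1,0,-0.9,0.6,0.18,1,0,-0.9,0.6,0.18,1])

```text
time_s: 7.75
ee_pos: [0.5465, 0.2501, 0.2665]
tool_rot: [[-0.91, 0.414, 0.005], [0.414, 0.91, 0.002], [-0.004, 0.003, -1.0]]
wrist_force: [1.0, 0.3, 0.0]
grip_width: 0.0855
finger_force: 0.0
```

```bash
python3 - <<'E'
from h import *
s=bot.state();print(s['time_s'],s['ee_pos'],np.degrees(np.arctan2(s['tool_rot'][1,1],s['tool_rot'][0,1])),s['joint_pos'].round(2),s['wrist_force'])
c=cal('wrist');im=bot.read_camera('wrist');np.save('pics/w2.npy',im);np.save('pics/w2_cal.npy',c,allow_pickle=True)
tp=bot.read_camera('top')
cv2.imwrite('pics/w2.png',np.hstack([cv2.resize(im[:,:,::-1],(480,360)),cv2.resize(tp[110:250,90:270,::-1],(320,249))[:360] if 0 else cv2.copyMakeBorder(cv2.resize(tp[110:250,90:270,::-1],(320,249)),0,111,0,0,0)]))
E
```

```text
7.75 [0.54652796 0.25010931 0.26648267] 65.5241223151747 [ 0.37  0.26  1.05 -0.    1.83 -0.78] [1.02764015 0.33174279 0.02071204]
```

View pics/w2.png

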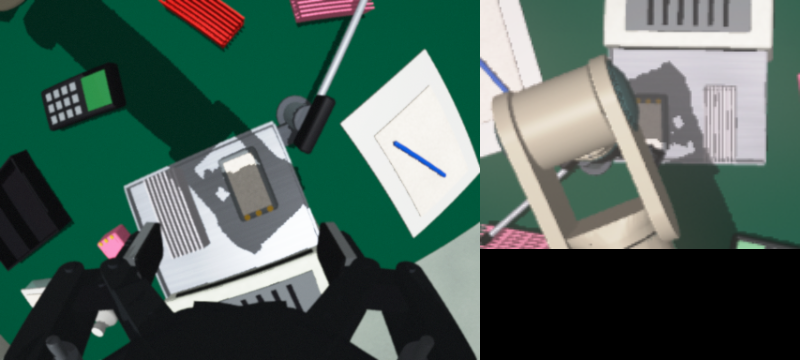

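The wrist half shows the handle open, with its rod at (340,60) swung away to the far side. The tray is clear, with the finned module at (178,218) and the potted module at (248,185), partly shadowed by the arm. The next script measures the modules, tray and tote from several views.

```bash
python3 - <<'E'
from h import *
V={n:(np.load(f'pics/{n}.npy'),cal('x',f'pics/{n}_cal.npy'),n[0]=='w') for n in('top0','side0','w1','w2')}
# brass terminals
roi={'top0':(165,155,205,205),'side0':(225,135,265,165),'w1':(160,70,190,115),'w2':(255,215,300,240)}
Y={}
for n,(im,c,f) in V.items():
    x0,y0,x1,y1=roi[n];s=im[y0:y1,x0:x1]
    h=cv2.cvtColor(s,cv2.COLOR_RGB2HSV);m=((h[...,0]>12)&(h[...,0]<32)&(h[...,1]>120)&(h[...,2]>70)).astype(np.uint8)
    k,l,st,ce=cv2.connectedComponentsWithStats(m)
    P=[(ce[i]+[x0,y0]) for i in range(1,k) if st[i,4]>=2];Y[n]=np.array(P)
    print(n,[(p.round(1).tolist(),int(st[i+1,4])) for i,p in enumerate(P)])
# paper patch: bright in w1/top0 ; white mask
for n in('top0','side0','w1'):
    im,c,f=V[n];print(n,'')
im=V['top0'][0]
# finned: dark lines in top0 crop
g=cv2.cvtColor(im,cv2.COLOR_RGB2GRAY)
for r in (165,175,185,195): print(r,g[r,205:245].tolist())
for cc in (220,225,230): print(cc,g[150:210,cc].tolist())
im=V['w2'][0];g=cv2.cvtColor(im,cv2.COLOR_RGB2GRAY)
bl=cv2.adaptiveThreshold(g,255,cv2.ADAPTIVE_THRESH_MEAN_C,cv2.THRESH_BINARY_INV,31,12)
m=np.zeros_like(bl);m[185:280,140:235]=bl[185:280,140:235]
cv2.imwrite('pics/w2crop.png',cv2.resize(im[110:310,120:360,::-1],(720,600),interpolation=cv2.INTER_CUBIC))
E
```

```text
top0 [([178.0, 166.5], 2), ([184.0, 166.5], 2), ([190.0, 166.5], 2)]
side0 [([244.3, 142.3], 3), ([246.5, 145.5], 4), ([249.0, 148.5], 2)]
w1 [([169.0, 76.5], 38), ([170.2, 90.5], 41), ([172.0, 104.8], 42)]
w2 [([287.6, 221.9], 27), ([275.6, 226.8], 28), ([263.5, 231.5], 30)]
top0 
side0 
w1 
165 [208, 209, 209, 209, 210, 210, 211, 211, 210, 212, 208, 161, 161, 215, 159, 223, 163, 150, 189, 160, 217, 173, 226, 206, 215, 219, 174, 222, 176, 192, 211, 211, 210, 211, 211, 212, 212, 213, 213, 213]
175 [205, 205, 205, 206, 206, 207, 207, 208, 208, 208, 208, 191, 166, 215, 157, 223, 182, 214, 215, 159, 217, 172, 225, 190, 162, 215, 158, 222, 175, 188, 206, 206, 207, 207, 207, 206, 207, 206, 206, 206]
185 [199, 200, 200, 200, 201, 202, 202, 203, 203, 204, 204, 187, 158, 217, 172, 222, 164, 172, 214, 160, 216, 171, 225, 205, 212, 214, 157, 220, 175, 191, 210, 209, 210, 210, 209, 208, 207, 207, 207, 206]
195 [200, 200, 200, 200, 200, 200, 199, 199, 198, 199, 201, 185, 156, 215, 170, 219, 158, 157, 212, 156, 215, 169, 223, 203, 211, 214, 167, 220, 172, 187, 206, 206, 206, 206, 206, 205, 205, 2
[... 206 characters left out ...]
1, 221, 220, 221, 220, 220, 220, 220, 219, 219, 219, 180, 158, 155, 110, 69, 63, 65, 65, 64, 67, 83, 86]
225 [209, 207, 206, 205, 203, 206, 205, 186, 174, 208, 196, 214, 217, 217, 218, 217, 218, 217, 218, 218, 218, 218, 217, 217, 217, 217, 218, 218, 217, 216, 216, 216, 216, 216, 216, 216, 216, 215, 215, 215, 215, 215, 215, 215, 215, 215, 215, 214, 209, 175, 166, 204, 136, 93, 88, 87, 86, 86, 86, 86]
230 [211, 208, 208, 206, 204, 205, 204, 206, 164, 193, 176, 213, 219, 220, 219, 219, 219, 219, 219, 222, 223, 220, 216, 215, 215, 215, 215, 215, 215, 214, 214, 214, 214, 214, 214, 214, 214, 213, 213, 213, 213, 213, 212, 212, 212, 214, 215, 215, 211, 190, 186, 206, 135, 93, 87, 87, 86, 86, 87, 86]
```

View pics/w2crop.png

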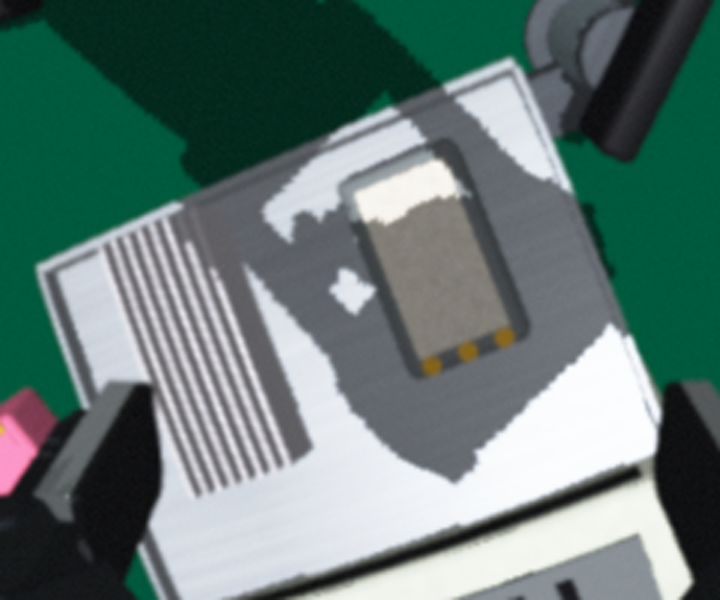

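The crop shows the finned module's top with corners at about (103,248), (178,218), (290,462) and (196,497). The dark strip beside it is its +y flank. The potted module's top has corners near (342,190), (455,143), (528,330) and (415,378), with its terminals at (432,366), (468,352) and (503,337).

```bash
python3 - <<'E'
from h import *
C={n:cal('x',f'pics/{n}_cal.npy') for n in('top0','side0','w1','w2')}
def T(**k):
    rs=[]
    for n,p in k.items():
        o,d=ray(C[n],p,n[0]=='w');rs.append((o,d[0]))
    return tri(rs)
P=[]
for i in range(3):
    t=[(178,166.5),(184,166.5),(190,166.5)][i];w1=[(172,104.8),(170.2,90.5),(169,76.5)][i];w2=[(287.6,221.9),(275.6,226.8),(263.5,231.5)][i];s=[(244.3,142.3),(246.5,145.5),(249,148.5)][i]
    p,e=T(top0=np.array(t),side0=s,w1=w1,w2=w2);P.append(p);print('term',p.round(4),np.round(e,4))
P=np.array(P);d=P[0]-P[2];print('term yaw deg',np.degrees(np.arctan2(-d[0],d[1])))
w=lambda q:np.array(q)/3+[120,110]
t=lambda q:np.array(q)/5.333+[120,125]
for n,a,b in [('F up-right',(608,178),(196,497)),('F up-left',(513,178),(290,462)),('F lo-right',(605,400),(103,248)),('F lo-left',(515,400),(178,218))]:
    p,e=T(top0=t(a),w2=w(b));print(n,p.round(4),np.round(e,4))
# tilted plane intersect, several yaw
for yaw in(-2.,-4.):
    y=np.radians(yaw);ex=np.array([np.cos(y),np.sin(y),0]);ey=np.array([-np.sin(y),np.cos(y),0])
    o0=np.array([.545,.343,0])+.1*ex-.165*ey   # tester origin
    a=.384;n=-np.sin(a)*ex+np.array([0,0,np.cos(a)]);u=np.cos(a)*ex+np.array([0,0,np.sin(a)])
    base=o0-.1*ex+np.array([0,0,.03])
    def pl(c,px,h):
        o,d=ray(C[c],px,c[0]=='w');L=((base+n*h-o)@n)/(d@n);q=o+d*L[:,None]-base
        return np.c_[q@u,q@ey]
    print(yaw,'origin',o0)
    print('fin w2',pl('w2',w([(103,248),(178,218),(290,462),(196,497)]),.04).round(4).tolist())
    print('fin top',pl('top0',t([(605,400),(515,400),(513,178),(608,178)]),.04).round(4).tolist())
    print('pot w2',pl('w2',w([(342,190),(455,143),(528,330),(415,378)]),.038).round(4).tolist())
    print('term',((P-base)@n).round(4),((P-base)@u).round(4),((P-base)@ey).round(4))
    print('lip corners w2',pl('w2',w([(38,268),(513,58)]),.016).round(4).tolist())
k=1.5625
print('rod',plane(C['w2'],np.array([(325,95),(362,5)])*512/480,.089,True))
E
```

```text
term [0.6283 0.2558 0.1065] [0.0008 0.0004 0.0003 0.0005]
term [0.6281 0.2396 0.1061] [0.0014 0.0013 0.0005 0.0004]
term [0.6278 0.2233 0.106 ] [0.0021 0.0014 0.0005 0.0006]
term yaw deg -0.8762054952340531
F up-right [0.6515 0.0967 0.0984] [0.0012 0.0012]
F up-left [0.6514 0.147  0.0986] [0.0017 0.0017]
F lo-right [0.5357 0.1008 0.0567] [0.001 0.001]
F lo-left [0.5348 0.1484 0.0762] [0.0008 0.0008]
-2.0 origin [0.63918067 0.17461056 0.        ]
fin w2 [[0.0114, -0.0706], [0.0125, -0.0316], [0.1274, -0.0218], [0.1291, -0.0689]]
fin top [[0.0152, -0.0779], [0.0137, -0.0293], [0.1363, -0.0278], [0.1378, -0.0778]]
pot w2 [[0.0283, 0.0402], [0.0278, 0.091], [0.1098, 0.0911], [0.1118, 0.0409]]
term [0.0386 0.0381 0.0379] [0.1087 0.1088 0.1091] [0.0808 0.0645 0.0483]
lip corners w2 [[0.0022, -0.12], [-0.0017, 0.1282]]
-4.0 origin [0.63324659 0.17142628 0.        ]
fin w2 [[0.0197, -0.0692], [0.0194, -0.0306], [0.1331, -0.0173], [0.1362, -0.0637]]
fin top [[0.0241, -0.078], [0.0208, -0.0295], [0.1431, -0.024], [0.1463, -0.0738]]
pot w2 [[0.0326, 0.0409], [0.0304, 0.0915], [0.1121, 0.0942], [0.1157, 0.0443]]
term [0.0375 0.0368 0.0364] [0.1114 0.112  0.1128] [0.0838 0.0676 0.0514]
lip corners w2 [[0.0122, -0.1179], [-0.0003, 0.1279]]
rod [[0.52442251 0.37863429 0.089     ]
 [0.43061177 0.47854148 0.089     ]]
```

The closed rod's yaw and the lip corners agree: the tester is yawed about -1.2°. The hold-down is open at about 2.37 rad. The finned module's top centre is near (0.594, 0.1225, 0.094). I'll hover over it and check.

>>> move_arm(increments=[0.24,-0.5,0,0.1,1,0.48,-1,-0.2,0.2,1,0.48,-1,-0.2,0.2,1])

```text
time_s: 8.22
ee_pos: [0.5934, 0.1499, 0.2388]
tool_rot: [[-1.0, 0.027, -0.007], [0.027, 1.0, -0.002], [0.007, -0.002, -1.0]]
wrist_force: [0.3, 1.2, -0.2]
grip_width: 0.0853
finger_force: 0.0
```

>>> move_arm(increments=[0,-0.28,-0.3,0,0.8,0,-0.28,-0.3,0,0.8,0,-0.28,-0.3,0,0.8])

```text
time_s: 8.6
ee_pos: [0.5933, 0.1258, 0.2139]
tool_rot: [[-1.0, 0.024, -0.0], [0.024, 1.0, 0.001], [0.0, 0.001, -1.0]]
wrist_force: [-0.3, -0.4, 0.1]
grip_width: 0.0768
finger_force: 0.0
```

```bash
python3 - <<'E'
from h import *
s=bot.state();print(s['time_s'],s['ee_pos'],np.degrees(np.arctan2(s['tool_rot'][1,1],s['tool_rot'][0,1])),s['joint_pos'].round(2),s['wrist_force'])
c=cal('wrist');im=bot.read_camera('wrist');np.save('pics/w3.npy',im);np.save('pics/w3_cal.npy',c,allow_pickle=True)
cv2.imwrite('pics/w3.png',cv2.resize(im[60:360,80:480,::-1],(800,600),interpolation=cv2.INTER_CUBIC))
# tote in top0
t=np.load('pics/top0.npy');C=cal('t','pics/top0_cal.npy')
m=(t.max(2)<60).astype(np.uint8);m[:, :290]=0;m[:,415:]=0;m[:175]=0;m[270:]=0
cs,_=cv2.findContours(cv2.morphologyEx(m,cv2.MORPH_CLOSE,np.ones((5,5))),cv2.RETR_EXTERNAL,cv2.CHAIN_APPROX_NONE)
k=max(cs,key=cv2.contourArea);b=cv2.boxPoints(cv2.minAreaRect(k));print(b.tolist())
p=plane(C,b,.05);print(p.round(4).tolist(),p.mean(0),[np.linalg.norm(p[i]-p[i-1]).round(4) for i in range(4)])
for i in range(4): 
    d=p[i]-p[i-1];print(np.degrees(np.arctan2(d[1],d[0])).round(2),end=' ')
E
```

```text
8.6 [0.59328593 0.12579766 0.21386266] 88.60502947367922 [ 0.15  0.28  1.13  0.    1.73 -1.4 ] [-0.28657754 -0.40460999  0.1187858 ]
[[305.8839416503906, 195.01364135742188], [397.0921325683594, 184.28326416015625], [404.1092224121094, 243.92831420898438], [312.9010314941406, 254.65869140625]]
[[0.5507, -0.1109, 0.05], [0.5808, -0.3784, 0.05], [0.407, -0.3932, 0.05], [0.3774, -0.1286, 0.05]] [ 0.47897785 -0.25278407  0.05      ] [np.float64(0.1743), np.float64(0.2692), np.float64(0.1745), np.float64(0.2662)]
5.83 -83.58 -175.15 96.39
```

View pics/w3.png

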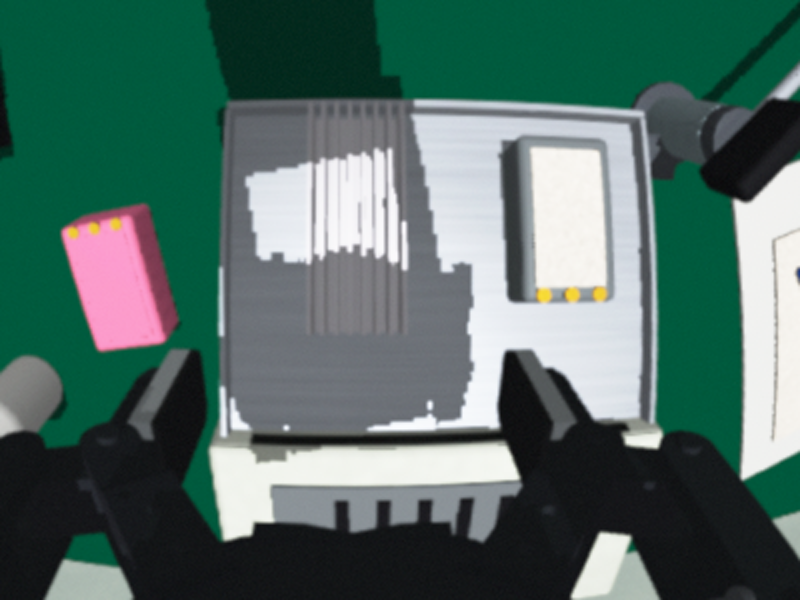

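In w3, the finned module's top spans columns 308–406 and rows 105–333. The potted module's top has corners at (520,138), (606,140), (613,298) and (521,302). The pink block at (120,280) stays untouched.

```bash
python3 - <<'E'
from h import *
C=cal('x','pics/w3_cal.npy')
y=np.radians(-1.2);ex=np.array([np.cos(y),np.sin(y),0]);ey=np.array([-np.sin(y),np.cos(y),0]);a=.384
n=-np.sin(a)*ex+np.array([0,0,np.cos(a)]);u=np.cos(a)*ex+np.array([0,0,np.sin(a)])
base=np.array([.545,.343,.03])-.165*ey
def pl(px,h):
    o,d=ray(C,np.array(px)/2+[80,60],True);L=((base+n*h-o)@n)/(d@n);return o+d*L[:,None]
for nm,px,h in[('fin',[(309,108),(405,108),(408,333),(308,333)],.04),('pot',[(520,138),(606,140),(613,298),(521,302)],.038),('tray',[(225,101),(644,112)],.016)]:
    q=pl(px,h);print(nm,q.round(4).tolist(),q.mean(0).round(4),((q-base)@u).round(4),((q-base)@ey).round(4))
E
```

```text
fin [[0.5343, 0.1051, 0.0708], [0.5354, 0.155, 0.0709], [0.6426, 0.1526, 0.1142], [0.6413, 0.1029, 0.1141]] [0.5884 0.1289 0.0925] [0.01   0.0101 0.1257 0.1254] [-0.073  -0.0231 -0.0233 -0.073 ]
pot [[0.5509, 0.2163, 0.0744], [0.551, 0.2671, 0.0741], [0.6313, 0.2645, 0.1065], [0.631, 0.2118, 0.1068]] [0.591  0.2399 0.0905] [0.0246 0.0236 0.1101 0.1111] [0.0385 0.0892 0.0884 0.0357]
tray [[0.5295, 0.055, 0.0434], [0.5361, 0.3065, 0.044]] [0.5328 0.1807 0.0437] [-0.0038 -0.0023] [-0.1232  0.1283]
```

>>> move_arm(increments=[-0.03,0.01,-0.5,0,0.8,-0.03,0.01,-1,0,0.8,-0.03,0.01,-1,0,0.8])

```text
time_s: 9.02
ee_pos: [0.5882, 0.1259, 0.1102]
tool_rot: [[-1.0, 0.024, -0.007], [0.024, 1.0, -0.001], [0.007, -0.001, -1.0]]
wrist_force: [0.1, 0.1, 0.4]
grip_width: 0.0768
finger_force: 0.0
```

>>> move_arm(increments=[0,0,-0.3,0,0.8,0,0,-0.56,0,0.8,0,0,-0.56,0,0.8,0,0,-0.56,0,-1,0,0,-0.56,0,-1,0,0,-0.56,0,-1,0,0,-0.56,0,-1,0,0,-0.56,0,-1], squeeze=50)

```text
time_s: 10.02
ee_pos: [0.592, 0.1258, 0.0612]
tool_rot: [[-1.0, 0.025, 0.005], [0.025, 1.0, 0.001], [-0.005, 0.002, -1.0]]
wrist_force: [-1.7, 1.6, 6.2]
grip_width: 0.0476
finger_force: 51.0
```

>>> move_arm(increments=[0,0,0.1,0,-1,0,0,0.3,0,-1,0,0,0.6,0,-1,0,0,0.9,0,-1,0,0,0.9,0,-1], squeeze=60)

```text
time_s: 10.65
ee_pos: [0.5921, 0.1253, 0.1518]
tool_rot: [[-1.0, 0.025, 0.007], [0.025, 1.0, 0.001], [-0.007, 0.001, -1.0]]
wrist_force: [0.7, 0.0, -4.1]
grip_width: 0.0472
finger_force: 62.5
```

>>> move_arm(increments=[-0.05,-0.2,0.2,0,-1,-0.1,-0.5,0.4,0,-1,-0.2,-0.9,0.5,0,-1])

```text
time_s: 11.02
ee_pos: [0.5701, 0.0337, 0.1985]
tool_rot: [[-1.0, 0.024, 0.0], [0.024, 1.0, -0.0], [-0.0, -0.0, -1.0]]
wrist_force: [0.4, -1.3, -4.6]
grip_width: 0.0473
finger_force: 63.0
```

>>> move_arm(increments=[-0.1,-0.45,0,0,-1,-0.2,-0.9,0,0,-1])

```text
time_s: 11.28
ee_pos: [0.5492, -0.0571, 0.1974]
tool_rot: [[-1.0, 0.025, -0.001], [0.025, 1.0, -0.0], [0.001, -0.0, -1.0]]
wrist_force: [1.5, -0.3, -4.5]
grip_width: 0.0472
finger_force: 63.0
```

>>> move_arm(increments=[-0.1,-0.45,0,0.02,-1,-0.2,-0.9,0,0.04,-1])

```text
time_s: 11.52
ee_pos: [0.529, -0.147, 0.1973]
tool_rot: [[-0.998, -0.056, -0.001], [-0.056, 0.998, 0.0], [0.001, 0.0, -1.0]]
wrist_force: [0.0, -0.2, -4.3]
grip_width: 0.0471
finger_force: 63.0
```

>>> move_arm(increments=[-0.1,-0.4,0,0.01,-1,-0.2,-0.7,0,0.025,-1,-0.2,-0.8,0,0.025,-1,-0.2,-0.8,0,0.025,-1])

```text
time_s: 12.02
ee_pos: [0.5101, -0.2253, 0.1973]
tool_rot: [[-0.995, -0.103, -0.001], [-0.103, 0.995, 0.001], [0.001, 0.001, -1.0]]
wrist_force: [-0.6, 0.3, -4.4]
grip_width: 0.0474
finger_force: 63.1
```

```bash
python3 - <<'E'
from h import *
s=bot.state();print(s['time_s'],s['ee_pos'],np.degrees(np.arctan2(s['tool_rot'][1,1],s['tool_rot'][0,1])),s['grip_width'],s['wrist_force'],s['moment'])
c=cal('wrist');im=bot.read_camera('wrist');np.save('pics/w4.npy',im);np.save('pics/w4_cal.npy',c,allow_pickle=True)
cv2.imwrite('pics/w4.png',cv2.resize(im[:,:,::-1],(800,600),interpolation=cv2.INTER_CUBIC))
E
```

```text
12.025 [ 0.51005766 -0.22525111  0.1973371 ] 95.93760467974482 0.04744589399215367 [-0.58015584  0.32608999 -4.44010667] [0.01065854 0.00959166 0.03660012]
```

View pics/w4.png

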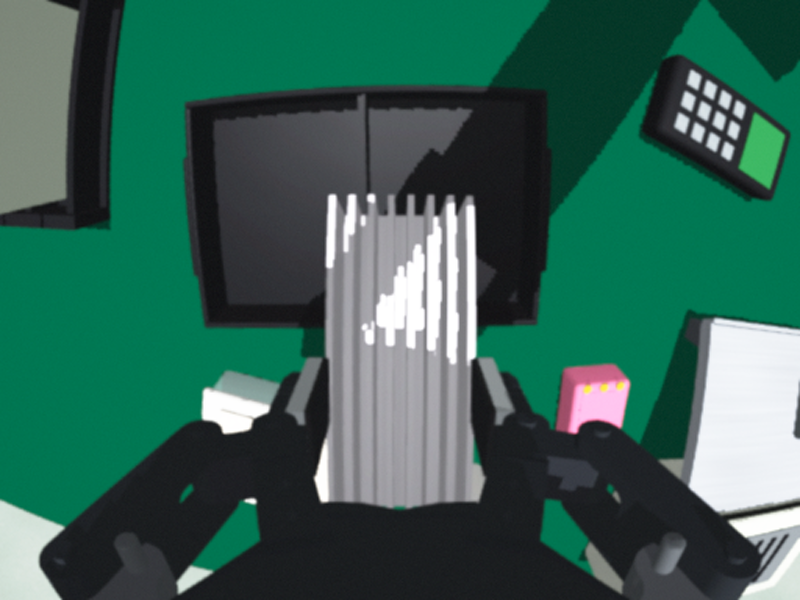

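In w4, the finned module is held square in the pads, still tilted. The tote rim corners are at about (187,103), (547,92), (537,322) and (206,326), and the divider meets the near wall at (363,96).

```bash
python3 - <<'E'
from h import *
C=cal('x','pics/w4_cal.npy');S=cal('x','pics/side0_cal.npy');T=cal('x','pics/top0_cal.npy')
w=np.array([(187,103),(547,92),(537,322),(206,326),(363,96)])/1.5625
p=plane(C,w,.05,True);print(p.round(4).tolist(),p[:4].mean(0),[np.linalg.norm(p[i]-p[(i+1)%4]).round(4) for i in range(4)])
for i in range(4):
    d=p[(i+1)%4]-p[i];print(np.degrees(np.arctan2(d[1],d[0])).round(2),end=' ')
# heights by two views (near-left, near-right; top: (630,381),(494,396); side (466,578),(362,450))
for a,t,s in((0,(630,381),(466,569)),(1,(494,396),(362,443)),(2,(483,306),(447,393)),(3,(618,292),(553,507))):
    rs=[]
    for c,q,f in((C,w[a],True),(T,np.array(t)/1.5625,False),(S,np.array(s)/1.5625,False)):
        o,d=ray(c,q,f);rs.append((o,d[0]))
    q,e=tri(rs);print(q.round(4),np.round(e,4))
E
```

```text
[[0.4075, -0.388, 0.05], [0.3787, -0.1371, 0.05], [0.5449, -0.1179, 0.05], [0.5751, -0.3694, 0.05], [0.3987, -0.2612, 0.05]] [ 0.47653606 -0.25310035  0.05      ] [np.float64(0.2525), np.float64(0.1674), np.float64(0.2532), np.float64(0.1686)]
96.56 6.58 -83.16 -173.67 [ 0.4074 -0.3903  0.0475] [0.001  0.001  0.0004]
[ 0.3793 -0.1378  0.0471] [0.0018 0.0016 0.0011]
[ 0.5468 -0.1191  0.0464] [0.0025 0.0024 0.0015]
[ 0.5736 -0.3728  0.0452] [0.0037 0.0022 0.0036]
```

>>> move_arm(increments=[-0.2,-0.4,-0.2,0.003,-1,-0.42,-0.93,-0.4,0.006,-1,-0.42,-0.93,-0.75,0.006,-1,-0.42,-0.93,-0.75,0.006,-1])

```text
time_s: 12.58
ee_pos: [0.4671, -0.316, 0.1194]
tool_rot: [[-0.993, -0.117, -0.005], [-0.117, 0.993, 0.005], [0.005, 0.005, -1.0]]
wrist_force: [0.4, -0.3, -4.0]
grip_width: 0.0472
finger_force: 63.6
```

>>> move_arm(increments=[0,0,-0.3,0,-1,0,0,-0.6,0,-1,0,0,-0.75,0,-1,0,0,-0.75,0,-1,0,0,-0.75,0,-1])

```text
time_s: 13.2
ee_pos: [0.4695, -0.3183, 0.0496]
tool_rot: [[-0.993, -0.117, 0.002], [-0.117, 0.993, -0.002], [-0.002, -0.002, -1.0]]
wrist_force: [0.2, 0.3, -3.0]
grip_width: 0.0471
finger_force: 63.6
```

>>> move_arm(increments=[0,0,-0.05,0,-1,0,0,-0.1,0,-1,0,0,-0.13,0,-1,0,0,-0.13,0,-1], squeeze=30)

```text
time_s: 13.7
ee_pos: [0.4683, -0.3178, 0.0344]
tool_rot: [[-0.993, -0.117, -0.0], [-0.117, 0.993, 0.0], [0.0, 0.0, -1.0]]
wrist_force: [-0.1, -0.1, -4.1]
grip_width: 0.0474
finger_force: 63.6
```

>>> move_arm(increments=[0.01,0,-0.03,0,-1,0.03,0,-0.05,0,-1,0.05,0,-0.07,0,-1,0.05,0,-0.07,0,-1])

```text
time_s: 14.2
ee_pos: [0.4745, -0.318, 0.0288]
tool_rot: [[-0.993, -0.117, 0.002], [-0.117, 0.993, -0.001], [-0.002, -0.001, -1.0]]
wrist_force: [1.7, 4.6, 5.3]
grip_width: 0.0476
finger_force: 65.6
```

>>> move_arm(increments=[0.03,0,-0.03,0,-1,0.05,0.01,-0.06,0,-1,0.07,0.01,-0.09,0,-1,0.07,0.01,-0.09,0,-1])

```text
time_s: 14.7
ee_pos: [0.4826, -0.3174, 0.0207]
tool_rot: [[-0.993, -0.117, 0.005], [-0.117, 0.993, -0.002], [-0.004, -0.003, -1.0]]
wrist_force: [5.1, 1.9, 6.6]
grip_width: 0.0474
finger_force: 68.7
```

>>> move_arm(increments=[0.01,0,-0.03,0,-1,0.03,0,-0.05,0,-1,0.03,0,-0.05,0,-1])

```text
time_s: 15.08
ee_pos: [0.4857, -0.3176, 0.0157]
tool_rot: [[-0.993, -0.118, 0.005], [-0.118, 0.993, -0.003], [-0.004, -0.003, -1.0]]
wrist_force: [4.9, 1.6, 7.0]
grip_width: 0.0476
finger_force: 69.9
```

>>> move_arm(increments=[0,0,-0.02,0,-1,0,0,-0.03,0,-1,0,0,-0.03,0,-1])

```text
time_s: 15.45
ee_pos: [0.486, -0.3179, 0.0132]
tool_rot: [[-0.993, -0.118, 0.006], [-0.118, 0.993, -0.003], [-0.005, -0.004, -1.0]]
wrist_force: [5.8, 1.7, 7.6]
grip_width: 0.0476
finger_force: 70.4
```

>>> move_arm(increments=[0,0,-0.01,0,-1,0,0,-0.015,0,-1,0,0,-0.015,0,-1])

```text
time_s: 15.82
ee_pos: [0.486, -0.318, 0.0118]
tool_rot: [[-0.993, -0.118, 0.006], [-0.118, 0.993, -0.004], [-0.005, -0.004, -1.0]]
wrist_force: [6.0, 1.3, 8.1]
grip_width: 0.0473
finger_force: 70.8
```

>>> move_arm(increments=[0,0,-0.01,0,-1,0,0,-0.015,0,-1,0,0,-0.015,0,-1])

```text
time_s: 16.2
ee_pos: [0.4861, -0.318, 0.0116]
tool_rot: [[-0.993, -0.118, 0.006], [-0.118, 0.993, -0.004], [-0.006, -0.004, -1.0]]
wrist_force: [1.7, 4.2, 16.3]
grip_width: 0.0474
finger_force: 71.7
```

```bash
python3 - <<'E'
from h import *
s=bot.state();print(s['moment'])
w=bot.read_camera('wrist');c=cal('wrist');np.save('pics/w5.npy',w);np.save('pics/w5_cal.npy',c,allow_pickle=True)
sd=bot.read_camera('side')
a=cv2.resize(w[:,:,::-1],(400,300));b=cv2.resize(sd[230:384,220:370,::-1],(400,410),interpolation=cv2.INTER_CUBIC)
im=np.zeros((410,800,3),np.uint8);im[:300,:400]=a;im[:,400:]=b;cv2.imwrite('pics/c5.png',im)
g=cv2.cvtColor(w,cv2.COLOR_RGB2GRAY)
for r in range(80,330,15): 
    x=np.where(g[r,190:330]>110)[0];print(r,(x.min()+190,x.max()+190) if len(x) else None,end=' ')
E
```

```text
[0.67230645 0.1971088  0.02027322]
80 None 95 None 110 (np.int64(190), np.int64(301)) 125 (np.int64(190), np.int64(311)) 140 (np.int64(190), np.int64(311)) 155 (np.int64(190), np.int64(310)) 170 (np.int64(201), np.int64(309)) 185 (np.int64(202), np.int64(312)) 200 (np.int64(203), np.int64(309)) 215 (np.int64(205), np.int64(308)) 230 (np.int64(196), np.int64(316)) 245 (np.int64(190), np.int64(322)) 260 (np.int64(190), np.int64(328)) 275 (np.int64(210), np.int64(302)) 290 (np.int64(211), np.int64(300)) 305 (np.int64(213), np.int64(299)) 320 (np.int64(214), np.int64(297))
```

The force jumped from 8 to 16 N while z stopped at 0.0116, so the module is flat. I'll release it and rise.

>>> move_arm(increments=[0,0,0.02,0,0.1,0,0,0.02,0,0.3,0,0,0.02,0,0.5,0,0,0.02,0,0.5,0,0,0.02,0,0.5,0,0,0.3,0,0.5,0,0,0.9,0,0.5,0,0,0.9,0,0.5])

```text
time_s: 17.3
ee_pos: [0.4859, -0.3188, 0.1036]
tool_rot: [[-0.993, -0.117, 0.008], [-0.117, 0.993, -0.006], [-0.008, -0.007, -1.0]]
wrist_force: [0.5, 0.6, -0.4]
grip_width: 0.0641
finger_force: 0.0
```

>>> move_arm(increments=[0,0.3,0.6,0,0.5,0.1,0.9,1,0,0.5,0.1,0.9,1,0,0.5])

```text
time_s: 17.68
ee_pos: [0.4947, -0.2252, 0.2004]
tool_rot: [[-0.993, -0.119, 0.004], [-0.119, 0.993, -0.002], [-0.004, -0.002, -1.0]]
wrist_force: [-0.3, -0.4, -0.6]
grip_width: 0.0639
finger_force: 0.0
```

```bash
python3 - <<'E'
from h import *
w=bot.read_camera('wrist');c=cal('wrist');np.save('pics/w6.npy',w);np.save('pics/w6_cal.npy',c,allow_pickle=True)
sd=bot.read_camera('side');np.save('pics/side6.npy',sd);t=bot.read_camera('top')
im=np.zeros((600,800,3),np.uint8)
im[:300,:400]=cv2.resize(w[:,:,::-1],(400,300));im[:,400:]=cv2.resize(sd[230:384,220:370,::-1],(400,410),interpolation=cv2.INTER_CUBIC).repeat(1,0)[:600] if 0 else cv2.copyMakeBorder(cv2.resize(sd[230:384,220:370,::-1],(400,410),interpolation=cv2.INTER_CUBIC),0,190,0,0,cv2.BORDER_CONSTANT)
im[300:600,:400]=cv2.resize(t[130:265,110:290,::-1],(400,300),interpolation=cv2.INTER_CUBIC)
cv2.imwrite('pics/c6.png',im);print(bot.state()['ee_pos'])
E
```

```text
[ 0.49324118 -0.22688694  0.1965758 ]
```

>>> move_arm(increments=[0.1,0.45,0,0,0.6,0.2,0.93,0,-0.02,0.6])

```text
time_s: 18.08
ee_pos: [0.5127, -0.1343, 0.195]
tool_rot: [[-0.997, -0.073, -0.004], [-0.073, 0.997, 0.001], [0.004, 0.001, -1.0]]
wrist_force: [0.7, 1.3, 0.0]
grip_width: 0.0681
finger_force: 0.0
```

>>> move_arm(increments=[0.1,0.45,0,0,0.6,0.2,0.93,0,-0.02,0.6])

```text
time_s: 18.32
ee_pos: [0.533, -0.0409, 0.1952]
tool_rot: [[-0.999, -0.034, -0.004], [-0.034, 0.999, 0.0], [0.004, 0.0, -1.0]]
wrist_force: [0.1, 0.0, -0.3]
grip_width: 0.068
finger_force: 0.0
```

>>> move_arm(increments=[0.1,0.45,0,0,0.6,0.2,0.93,0,-0.03,0.6])

```text
time_s: 18.58
ee_pos: [0.5533, 0.0521, 0.1951]
tool_rot: [[-1.0, 0.026, -0.004], [0.026, 1.0, -0.0], [0.004, -0.001, -1.0]]
wrist_force: [1.3, -0.2, -0.5]
grip_width: 0.0682
finger_force: 0.0
```

>>> move_arm(increments=[0.1,0.45,0,0,0.6,0.2,0.93,0,0,0.6])

```text
time_s: 18.82
ee_pos: [0.5736, 0.1449, 0.1949]
tool_rot: [[-1.0, 0.025, -0.004], [0.025, 1.0, -0.001], [0.004, -0.001, -1.0]]
wrist_force: [-0.6, -0.0, -0.0]
grip_width: 0.0684
finger_force: 0.0
```

>>> move_arm(increments=[0.1,0.45,0,0,0.6,0.2,0.93,0,0,0.6,0.2,0.93,0,0,0.6,0.2,0.93,0,0,0.6])

```text
time_s: 19.32
ee_pos: [0.5935, 0.2367, 0.1954]
tool_rot: [[-1.0, 0.024, -0.003], [0.024, 1.0, -0.002], [0.003, -0.002, -1.0]]
wrist_force: [0.4, 0.2, -0.2]
grip_width: 0.0685
finger_force: 0.0
```

```bash
python3 - <<'E'
from h import *
s=bot.state();print(s['time_s'],s['ee_pos'],np.degrees(np.arctan2(s['tool_rot'][1,1],s['tool_rot'][0,1])))
w=bot.read_camera('wrist');c=cal('wrist')
h=cv2.cvtColor(w,cv2.COLOR_RGB2HSV);m=((h[...,0]>12)&(h[...,0]<32)&(h[...,1]>120)&(h[...,2]>60)).astype(np.uint8);m[260:]=0
k,l,st,ce=cv2.connectedComponentsWithStats(m)
for i in range(1,k):
    if st[i,4]>8: print(ce[i].round(1),st[i,4],plane(c,ce[i],.1062,True).round(4))
# finned check in w6: bright grey contour
w=np.load('pics/w6.npy');c=cal('x','pics/w6_cal.npy')
d=(w.max(2).astype(int)-w.min(2)<25)&(w.max(2)>95);d=d.astype(np.uint8);d[235:]=0
d=cv2.morphologyEx(d,cv2.MORPH_CLOSE,np.ones((7,7)))
for k in cv2.findContours(d,cv2.RETR_EXTERNAL,cv2.CHAIN_APPROX_NONE)[0]:
    if cv2.contourArea(k)>800:
        b=cv2.boxPoints(cv2.minAreaRect(k));p=plane(c,b,.045,True);print(b.round(0).tolist(),p[:,:2].round(3).tolist(),p.mean(0).round(4),[np.linalg.norm(p[i]-p[i-1]).round(4) for i in range(4)])
E
```

```text
19.325 [0.59352711 0.23668319 0.19541698] 88.6270418390002
[ 60.9 178.2] 21 [[0.5831 0.0306 0.1062]]
[ 52.6 180.3] 18 [[0.585  0.0179 0.1062]]
[ 44.7 182.1] 16 [[0.5866 0.0052 0.1062]]
[243.4 217.7] 53 [[0.6278 0.2236 0.1062]]
[260.3 217.7] 53 [[0.6282 0.2396 0.1062]]
[277.3 217.6] 54 [[0.6286 0.2557 0.1062]]
[[443.0, 215.0], [511.0, 215.0], [511.0, 234.0], [443.0, 234.0]] [[0.529, 0.037], [0.518, 0.19], [0.551, 0.21], [0.557, 0.049]] [0.5386 0.1216 0.045 ] [np.float64(0.0306), np.float64(0.1538), np.float64(0.0384), np.float64(0.1616)]
[[151.0, 86.0], [202.0, 84.0], [205.0, 192.0], [154.0, 193.0]] [[0.417, -0.352], [0.412, -0.294], [0.532, -0.28], [0.542, -0.343]] [ 0.4756 -0.3171  0.045 ] [np.float64(0.1255), np.float64(0.0589), np.float64(0.1214), np.float64(0.0633)]
[[422.0, 91.0], [442.0, 57.0], [485.0, 84.0], [465.0, 117.0]] [[0.377, -0.041], [0.329, -0.017], [0.341, 0.062], [0.394, 0.033]] [0.3603 0.0092 0.045 ] [np.float64(0.0766), np.float64(0.0541), np.float64(0.0803), np.float64(0.0598)]
[[-0.0, 0.0], [51.0, 0.0], [51.0, 145.0], [0.0, 145.0]] [[0.283, -0.623], [0.302, -0.512], [0.495, -0.494], [0.501, -0.602]] [ 0.395  -0.5578  0.045 ] [np.float64(0.2189), np.float64(0.1126), np.float64(0.1934), np.float64(0.1083)]
```

>>> move_arm(increments=[0.02,0.03,-0.3,0,0.6,0.02,0.03,-0.7,0,0.6,0.02,0.03,-0.7,0,0.6])

```text
time_s: 19.75
ee_pos: [0.5937, 0.2389, 0.1236]
tool_rot: [[-1.0, 0.025, -0.007], [0.025, 1.0, -0.003], [0.007, -0.003, -1.0]]
wrist_force: [-0.1, 0.5, -0.3]
grip_width: 0.068
finger_force: 0.0
```

>>> move_arm(increments=[0,0,-0.3,0,0.6,0,0,-0.62,0,0.6,0,0,-0.62,0,0.6,0,0,-0.64,0,-1,0,0,-0.64,0,-1,0,0,-0.64,0,-1,0,0,-0.64,0,-1,0,0,-0.64,0,-1], squeeze=50)

```text
time_s: 20.75
ee_pos: [0.5977, 0.242, 0.0697]
tool_rot: [[-1.0, 0.023, 0.008], [0.023, 1.0, 0.003], [-0.007, 0.003, -1.0]]
wrist_force: [-4.3, -0.6, 12.3]
grip_width: 0.0004
finger_force: 6.7
```

The fingers closed empty. I'll rise and look for where the potted module is now.

>>> move_arm(increments=[0,0,0.5,0,-1,0,0,1,0,-1,0,0,1,0,-1])

```text
time_s: 21.12
ee_pos: [0.5982, 0.242, 0.1723]
tool_rot: [[-1.0, 0.023, 0.013], [0.023, 1.0, 0.004], [-0.013, 0.005, -1.0]]
wrist_force: [0.5, -0.2, -0.3]
grip_width: -0.0001
finger_force: 0.0
```

>>> move_arm(increments=[0,0,0.3,0,0.6,0,0,0.3,0,0.6,0,0,0.3,0,0.6])

```text
time_s: 21.5
ee_pos: [0.5953, 0.241, 0.1928]
tool_rot: [[-1.0, 0.023, -0.001], [0.023, 1.0, -0.0], [0.001, -0.0, -1.0]]
wrist_force: [-0.6, -0.4, -0.2]
grip_width: 0.0542
finger_force: 0.0
```

```bash
python3 - <<'E'
from h import *
s=bot.state();print(s['time_s'],s['ee_pos'],s['wrist_force'])
w=bot.read_camera('wrist');c=cal('wrist');np.save('pics/w7.npy',w);np.save('pics/w7_cal.npy',c,allow_pickle=True)
t=bot.read_camera('top');np.save('pics/t7.npy',t);sd=bot.read_camera('side');np.save('pics/s7.npy',sd)
for nm,w in(('w',w),('t',t),('s',sd)):
    h=cv2.cvtColor(w,cv2.COLOR_RGB2HSV);m=((h[...,0]>12)&(h[...,0]<32)&(h[...,1]>110)&(h[...,2]>60)).astype(np.uint8)
    k,l,st,ce=cv2.connectedComponentsWithStats(m)
    for i in range(1,k):
        if 2<=st[i,4]<100: print(nm,ce[i].round(1),st[i,4],plane(c,ce[i],.1062,True).round(4)[0] if nm=='w' else '')
E
```

```text
21.5 [0.5953031  0.24100826 0.19280006] [-0.58431548 -0.44189355 -0.19905256]
w [ 56.8 177.2] 20 [0.5826 0.0328 0.1062]
w [ 48.6 179.3] 18 [0.5845 0.0202 0.1062]
w [ 40.9 180.9] 15 [0.5859 0.0079 0.1062]
w [238.3 216.8] 57 [0.6266 0.2238 0.1062]
w [255.5 216.9] 54 [0.627  0.2398 0.1062]
w [272.5 216.9] 54 [0.6274 0.2556 0.1062]
t [281.5 177.5] 4 
t [286.7 176.7] 3 
t [276.  178.5] 2 
s [244.3 142.3] 3 
s [246.5 145.5] 4 
s [249.3 148.3] 3 
s [284.  220.5] 6 
s [287.4 224.2] 5 
s [291.5 227.5] 4
```

The terminals show the module has not moved. I'll spend the last picture on a composite to understand the miss and check the placed module.

```bash
python3 - <<'E'
from h import *
w=np.load('pics/w7.npy');s=np.load('pics/s7.npy');t=np.load('pics/t7.npy')
im=np.zeros((600,800,3),np.uint8)
R=lambda a,wh:cv2.resize(a[:,:,::-1],wh,interpolation=cv2.INTER_CUBIC)
im[:300,:400]=R(w[60:330,100:460],(400,300))
im[:300,400:]=R(s[105:225,190:350],(400,300))
im[300:,400:]=R(s[235:384,210:370],(400,300))
im[300:,:400]=R(t[170:270,290:420],(400,300))
cv2.imwrite('pics/c7.png',im)
E
```

```text
(no output)
```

View pics/c7.png

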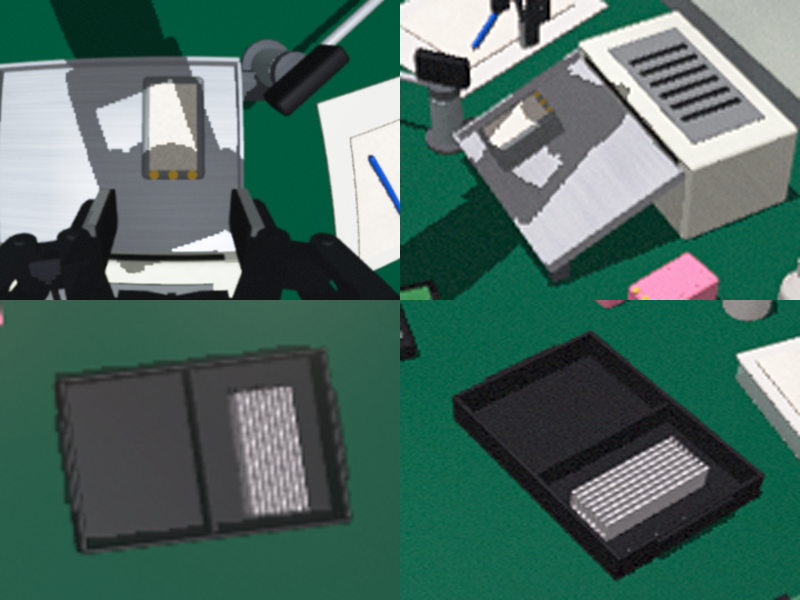

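The composite shows the finned module flat in the right bay (top view (268,450), side view (640,490)) and the potted module still in its original place on the tray (wrist view (172,130)). I'll retry the grasp in smaller steps.

>>> move_arm(increments=[0,0,-0.4,0,0.7,0,0,-0.8,0,0.7,0,0,-0.8,0,0.7,0,0,-0.8,0,0.7])

```text
time_s: 22.15
ee_pos: [0.5961, 0.2413, 0.1153]
tool_rot: [[-1.0, 0.023, 0.002], [0.023, 1.0, 0.001], [-0.002, 0.001, -1.0]]
wrist_force: [-0.3, -0.5, -0.1]
grip_width: 0.0725
finger_force: 0.0
```

>>> move_arm(increments=[0,0,-0.25,0,0.7,0,0,-0.5,0,0.7,0,0,-0.5,0,0.7,0,0,-0.5,0,0.7])

```text
time_s: 22.65
ee_pos: [0.5966, 0.2416, 0.0663]
tool_rot: [[-1.0, 0.023, 0.004], [0.023, 1.0, 0.001], [-0.004, 0.001, -1.0]]
wrist_force: [-0.6, 0.5, 1.1]
grip_width: 0.0724
finger_force: 0.0
```

>>> move_arm(increments=[0,0,0,0,0.4,0,0,0,0,0.4,0,0,0,0,0.4])

```text
time_s: 23.02
ee_pos: [0.5956, 0.2412, 0.064]
tool_rot: [[-1.0, 0.023, 0.001], [0.023, 1.0, 0.0], [-0.0, 0.0, -1.0]]
wrist_force: [-0.1, 0.7, 0.0]
grip_width: 0.0596
finger_force: 0.0
```

>>> move_arm(increments=[0,0,0,0,0.2,0,0,0,0,0.2,0,0,0,0,0.2])

```text
time_s: 23.4
ee_pos: [0.5956, 0.2411, 0.0642]
tool_rot: [[-1.0, 0.023, 0.001], [0.023, 1.0, 0.0], [-0.001, 0.0, -1.0]]
wrist_force: [-4.0, -1.0, 4.7]
grip_width: 0.0512
finger_force: 14.6
```

```bash
python3 - <<'E'
from h import *
s=bot.state();print(s['ee_pos'],s['wrist_force'],s['grip_width'],s['finger_force'])
w=bot.read_camera('wrist');c=cal('wrist');np.save('pics/w8.npy',w)
h=cv2.cvtColor(w,cv2.COLOR_RGB2HSV);m=((h[...,0]>12)&(h[...,0]<32)&(h[...,1]>110)&(h[...,2]>60)).astype(np.uint8)
k,l,st,ce=cv2.connectedComponentsWithStats(m)
for i in range(1,k):
    if st[i,4]>8: print(ce[i].round(1),st[i,4],plane(c,ce[i],.1062,True).round(4)[0])
E
```

```text
[0.59558118 0.24109449 0.06417103] [-4.04496811 -0.95770727  4.70214253] 0.051195447918618575 14.585633128881454
[226.3 307.5] 156 [0.627  0.2241 0.1062]
[284.8 307.4] 158 [0.6277 0.256  0.1062]
[255.6 307.9] 160 [0.6274 0.2401 0.1062]
```

>>> move_arm(increments=[0,0,0,0,0.4,0,0,0,0,0.4,0,0,-0.03,0,0.4,0,0,-0.06,0,0.4,0,0,-0.06,0,0.4,0,0,-0.06,0,0.25,0,0,-0.06,0,0.2,0,0,-0.06,0,0.15], squeeze=60)

```text
time_s: 24.45
ee_pos: [0.5955, 0.2412, 0.058]
tool_rot: [[-1.0, 0.023, 0.0], [0.023, 1.0, 0.0], [-0.0, 0.0, -1.0]]
wrist_force: [-1.7, -0.5, 2.1]
grip_width: 0.0515
finger_force: 62.3
```

>>> move_arm(increments=[0,0,0,0,0.1,0,0,0,0,0,0,0,0,0,-0.2])

```text
time_s: 24.82
ee_pos: [0.5955, 0.2412, 0.058]
tool_rot: [[-1.0, 0.023, 0.0], [0.023, 1.0, 0.0], [-0.0, 0.0, -1.0]]
wrist_force: [-2.3, -0.4, 5.3]
grip_width: 0.0515
finger_force: 62.6
```

>>> move_arm(increments=[0,0,0.05,0,-0.5,0,0,0.15,0,-0.5,0,0,0.35,0,-0.5,0,0,0.6,0,-0.5,0,0,0.9,0,-0.5,0,0,0.9,0,-0.5])

```text
time_s: 25.58
ee_pos: [0.5971, 0.2417, 0.1521]
tool_rot: [[-1.0, 0.023, 0.007], [0.023, 1.0, 0.003], [-0.007, 0.003, -1.0]]
wrist_force: [-0.6, 1.0, -2.1]
grip_width: 0.0516
finger_force: 63.0
```

>>> move_arm(increments=[-0.05,-0.2,0.2,0,-0.5,-0.15,-0.5,0.4,0,-0.5,-0.28,-0.87,0.5,0,-0.5])

```text
time_s: 25.95
ee_pos: [0.5671, 0.1536, 0.1977]
tool_rot: [[-1.0, 0.022, 0.0], [0.022, 1.0, 0.0], [-0.0, 0.0, -1.0]]
wrist_force: [0.1, -0.2, -0.7]
grip_width: 0.0516
finger_force: 63.4
```

>>> move_arm(increments=[-0.14,-0.43,0,0.01,-0.5,-0.28,-0.87,0,0.02,-0.5])

```text
time_s: 26.2
ee_pos: [0.5385, 0.0659, 0.1966]
tool_rot: [[-1.0, -0.018, -0.001], [-0.018, 1.0, -0.0], [0.001, -0.0, -1.0]]
wrist_force: [1.0, -0.5, -2.4]
grip_width: 0.0512
finger_force: 63.4
```

>>> move_arm(increments=[-0.14,-0.43,0,0.01,-0.5,-0.28,-0.87,0,0.02,-0.5])

```text
time_s: 26.45
ee_pos: [0.5104, -0.0211, 0.1965]
tool_rot: [[-0.998, -0.058, -0.001], [-0.058, 0.998, 0.0], [0.001, 0.0, -1.0]]
wrist_force: [1.1, 0.1, -2.6]
grip_width: 0.0517
finger_force: 63.4
```

>>> move_arm(increments=[-0.14,-0.43,0,0.02,-0.5,-0.28,-0.87,0,0.028,-0.5])

```text
time_s: 26.7
ee_pos: [0.4825, -0.1081, 0.1966]
tool_rot: [[-0.993, -0.114, -0.001], [-0.114, 0.993, 0.0], [0.001, 0.001, -1.0]]
wrist_force: [1.0, 0.3, -2.0]
grip_width: 0.0518
finger_force: 63.4
```

>>> move_arm(increments=[-0.14,-0.43,0,0,-0.5,-0.27,-0.87,0,0,-0.5,-0.27,-0.87,-0.2,0,-0.5,-0.27,-0.87,-0.4,0,-0.5,-0.27,-0.87,-0.4,0,-0.5])

```text
time_s: 27.32
ee_pos: [0.4551, -0.1934, 0.1552]
tool_rot: [[-0.994, -0.113, -0.004], [-0.113, 0.994, 0.002], [0.004, 0.003, -1.0]]
wrist_force: [-0.8, -0.0, -2.0]
grip_width: 0.0516
finger_force: 63.5
```

```bash
python3 - <<'E'
from h import *
s=bot.state();print(s['time_s'],s['ee_pos'],np.degrees(np.arctan2(s['tool_rot'][1,1],s['tool_rot'][0,1])),s['grip_width'],s['wrist_force'])
w=bot.read_camera('wrist');c=cal('wrist');np.save('pics/w9.npy',w)
h=cv2.cvtColor(w,cv2.COLOR_RGB2HSV);m=((h[...,0]>12)&(h[...,0]<32)&(h[...,1]>110)&(h[...,2]>60)).astype(np.uint8)
k,l,st,ce=cv2.connectedComponentsWithStats(m)
print([ce[i].round(1).tolist() for i in range(1,k) if st[i,4]>8])
# tote edges now vs before in top view (untouched so far?)
t=bot.read_camera('top');a=np.load('pics/top0.npy');d=cv2.absdiff(t,a).max(2)[170:265,295:420]>60;print('changed px near tote',d.sum(), np.argwhere(d).min(0)+[170,295] if d.any() else '',np.argwhere(d).max(0)+[170,295])
E
```

```text
27.325 [ 0.45514878 -0.19337709  0.15518059] 96.4687004996869 0.051628867516132326 [-0.84159636 -0.03578254 -2.02300479]
[[225.6, 315.2], [255.8, 315.6], [285.9, 315.1]]
changed px near tote 3310 [192 322] [264 410]
```

>>> move_arm(increments=[0,0,-0.3,0,-0.5,0,0,-0.6,0,-0.5,0,0,-0.85,0,-0.5,0,0,-0.95,0,-0.5,0,0,-0.95,0,-0.5])

```text
time_s: 28.05
ee_pos: [0.4567, -0.1939, 0.0631]
tool_rot: [[-0.994, -0.113, 0.0], [-0.113, 0.994, -0.0], [-0.0, -0.0, -1.0]]
wrist_force: [-0.4, 0.1, -2.0]
grip_width: 0.0515
finger_force: 63.5
```

>>> move_arm(increments=[0,0,-0.15,0,-0.5,0,0,-0.28,0,-0.5,0,0,-0.34,0,-0.5,0,0,-0.34,0,-0.5])

```text
time_s: 28.55
ee_pos: [0.4561, -0.1937, 0.028]
tool_rot: [[-0.994, -0.113, -0.001], [-0.113, 0.994, 0.001], [0.001, 0.001, -1.0]]
wrist_force: [0.2, 1.1, -2.7]
grip_width: 0.0516
finger_force: 63.5
```

>>> move_arm(increments=[0,0,-0.03,0,-0.5,0.01,0,-0.05,0,-0.5,0.02,0,-0.07,0,-0.5,0.02,0,-0.07,0,-0.5])

```text
time_s: 29.05
ee_pos: [0.4596, -0.1939, 0.023]
tool_rot: [[-0.994, -0.113, 0.002], [-0.113, 0.994, -0.0], [-0.002, -0.001, -1.0]]
wrist_force: [0.4, 2.0, 6.2]
grip_width: 0.0514
finger_force: 64.8
```

>>> move_arm(increments=[0.03,0,-0.03,0,-0.5,0.05,0.01,-0.05,0,-0.5,0.05,0.01,-0.05,0,-0.5])

```text
time_s: 29.42
ee_pos: [0.4654, -0.1935, 0.0191]
tool_rot: [[-0.994, -0.113, 0.004], [-0.113, 0.994, -0.002], [-0.004, -0.002, -1.0]]
wrist_force: [0.5, 1.8, 10.5]
grip_width: 0.0515
finger_force: 67.6
```

>>> move_arm(increments=[0.02,0,-0.03,0,-0.5,0.04,0,-0.05,0,-0.5,0.04,0,-0.05,0,-0.5])

```text
time_s: 29.8
ee_pos: [0.4707, -0.1931, 0.0148]
tool_rot: [[-0.994, -0.113, 0.008], [-0.113, 0.994, -0.001], [-0.007, -0.002, -1.0]]
wrist_force: [4.9, 4.4, 10.7]
grip_width: 0.0517
finger_force: 70.5
```

>>> move_arm(increments=[0.01,0,-0.015,0,-0.5,0.02,0,-0.03,0,-0.5,0.02,0,-0.03,0,-0.5])

```text
time_s: 30.18
ee_pos: [0.4732, -0.1932, 0.0122]
tool_rot: [[-0.994, -0.113, 0.009], [-0.113, 0.994, -0.002], [-0.009, -0.003, -1.0]]
wrist_force: [5.5, 4.9, 12.3]
grip_width: 0.0514
finger_force: 71.8
```

>>> move_arm(increments=[0,0,-0.01,0,-0.5,0,0,-0.02,0,-0.5,0,0,-0.02,0,-0.5])

```text
time_s: 30.55
ee_pos: [0.4741, -0.1932, 0.0111]
tool_rot: [[-0.993, -0.113, 0.011], [-0.113, 0.994, -0.002], [-0.011, -0.003, -1.0]]
wrist_force: [6.9, 4.9, 15.9]
grip_width: 0.0516
finger_force: 72.4
```

>>> move_arm(increments=[0,0,-0.01,0,-0.5,0,0,-0.015,0,-0.5,0,0,-0.015,0,-0.5])

```text
time_s: 30.92
ee_pos: [0.4746, -0.1936, 0.01]
tool_rot: [[-0.993, -0.113, 0.012], [-0.113, 0.994, -0.003], [-0.012, -0.004, -1.0]]
wrist_force: [8.6, 5.9, 16.0]
grip_width: 0.0518
finger_force: 73.1
```

>>> move_arm(increments=[-0.01,0,-0.01,0,-0.5,-0.01,0,-0.015,0,-0.5,-0.01,0,-0.015,0,-0.5])

```text
time_s: 31.3
ee_pos: [0.4741, -0.1941, 0.0089]
tool_rot: [[-0.993, -0.113, 0.013], [-0.113, 0.994, -0.004], [-0.013, -0.005, -1.0]]
wrist_force: [9.2, 3.4, 16.8]
grip_width: 0.0517
finger_force: 73.7
```

>>> move_arm(increments=[0,0,-0.01,0,-0.5,0,0,-0.015,0,-0.5,0,0,-0.015,0,-0.5])

```text
time_s: 31.68
ee_pos: [0.474, -0.1943, 0.0073]
tool_rot: [[-0.993, -0.114, 0.013], [-0.114, 0.994, -0.004], [-0.013, -0.006, -1.0]]
wrist_force: [9.1, 3.3, 16.0]
grip_width: 0.0518
finger_force: 74.6
```

```bash
python3 - <<'E'
from h import *
w=bot.read_camera('wrist');c=cal('wrist');sd=bot.read_camera('side');S=cal('side');np.save('pics/w10.npy',w);np.save('pics/s10.npy',sd)
def Y(w):
    h=cv2.cvtColor(w,cv2.COLOR_RGB2HSV);m=((h[...,0]>12)&(h[...,0]<32)&(h[...,1]>110)&(h[...,2]>50)).astype(np.uint8)
    k,l,st,ce=cv2.connectedComponentsWithStats(m);return [(ce[i].round(1).tolist(),int(st[i,4])) for i in range(1,k) if st[i,4]>1]
a=Y(w);print(a);print(Y(sd))
# paper patch/white mask
m=((w.min(2)>120)).astype(np.uint8);m[330:]=0
for k in cv2.findContours(m,cv2.RETR_EXTERNAL,cv2.CHAIN_APPROX_NONE)[0]:
    if cv2.contourArea(k)>1500: print(cv2.boundingRect(k))
print([plane(c,p,z,True)[0].round(4).tolist() for p,_ in a for z in(.043,.05)])
for col in (235,256,276): print(w[60:330:6,col].max(1).tolist())
E
```

```text
[([226.9, 303.0], 142), ([255.4, 303.4], 147), ([283.5, 303.4], 144)]
[([100.5, 47.1], 9407)]
(199, 139, 114, 165)
(0, 113, 122, 194)
[[0.5094, -0.2067, 0.043], [0.5034, -0.2065, 0.05], [0.5076, -0.1906, 0.043], [0.5016, -0.1912, 0.05], [0.5059, -0.1747, 0.043], [0.5, -0.1762, 0.05]]
[190, 132, 84, 41, 51, 52, 90, 131, 129, 125, 119, 117, 114, 85, 136, 143, 152, 152, 238, 241, 240, 239, 239, 241, 236, 242, 255, 255, 240, 239, 240, 239, 237, 241, 243, 239, 240, 239, 238, 238, 146, 51, 45, 37, 54]
[190, 112, 83, 41, 49, 50, 144, 141, 48, 47, 48, 47, 45, 84, 135, 144, 152, 152, 238, 239, 240, 240, 255, 255, 255, 255, 255, 241, 237, 240, 239, 237, 239, 240, 236, 239, 237, 238, 235, 237, 231, 230, 46, 36, 37]
[190, 115, 44, 38, 51, 52, 50, 50, 49, 49, 48, 48, 46, 72, 136, 142, 151, 227, 255, 255, 255, 255, 255, 255, 255, 255, 255, 255, 240, 239, 241, 239, 242, 239, 241, 238, 238, 234, 241, 237, 148, 64, 43, 36, 55]
```

```bash
python3 - <<'E'
from h import *
from scipy.optimize import brentq
c=cal('wrist');tz=bot.state()['ee_pos'][2]
def zt(a,b):
    f=lambda z:np.linalg.norm(plane(c,a,z,True)[0]-plane(c,b,z,True)[0])-.0325
    z=brentq(f,-.05,.15);return z-tz,plane(c,[(a[0]+b[0])/2,(a[1]+b[1])/2],z,True)[0]
print('tilted',zt((225.6,315.2),(285.9,315.1)))
print('now',zt((226.9,303),(283.5,303.4)))
t=plane(c,[255.4,303.4],.043,True)[0]
for r in(138,141,144,168):
    for z in (.043,.038,.033): print(r,z,np.linalg.norm(plane(c,[256,r],z,True)[0]-t).round(4),end=' | ')
# patch width near/far for tilt
w=np.load('pics/w10.npy')
for r in (175,200,225,250,275,290):
    x=np.where(w[r,190:330].min(1)>150)[0]+190;l,h=x.min(),x.max()
    print(r,l,h,np.linalg.norm(plane(c,[l-.5,r],.043,True)[0]-plane(c,[h+.5,r],.043,True)[0]).round(4))
E
```

```text
tilted (np.float64(0.04639476841121215), array([ 0.50688767, -0.19040442,  0.05375412]))
now (np.float64(0.03447260251731363), array([ 0.50841795, -0.19060979,  0.04183195]))
138 0.043 0.0925 | 138 0.038 0.0918 | 138 0.033 0.0915 | 141 0.043 0.0911 | 141 0.038 0.0904 | 141 0.033 0.09 | 144 0.043 0.0897 | 144 0.038 0.089 | 144 0.033 0.0886 | 168 0.043 0.0786 | 168 0.038 0.0775 | 168 0.033 0.0767 | 175 201 300 0.0464
200 213 310 0.0467
225 214 308 0.0468
250 190 328 0.0721
275 217 294 0.0418
290 218 293 0.0421
```

By the terminal spacing, the terminals have dropped 12 mm relative to the tool and stand at about 0.042 m. That matches the module lying flat, so I'll release it and rise.

>>> move_arm(increments=[0,0,0.02,0,-0.5,0,0,0.03,0,0.3,0,0,0.03,0,0.4,0,0,0.03,0,0.5,0,0,0.03,0,0.55,0,0,0.03,0,0.55,0,0,0.3,0,0.55,0,0,0.9,0,0.55,0,0,0.9,0,0.55])

```text
time_s: 32.9
ee_pos: [0.4712, -0.1943, 0.0975]
tool_rot: [[-0.994, -0.113, 0.009], [-0.113, 0.994, -0.004], [-0.008, -0.005, -1.0]]
wrist_force: [0.4, 0.8, -1.2]
grip_width: 0.0663
finger_force: 0.0
```

>>> move_arm(increments=[0,0,0.5,0,0.55,0,0,1,0,0.55,0,0,1,0,0.55])

```text
time_s: 33.28
ee_pos: [0.4701, -0.1937, 0.196]
tool_rot: [[-0.994, -0.113, 0.007], [-0.113, 0.994, -0.003], [-0.006, -0.004, -1.0]]
wrist_force: [0.6, -0.2, -0.4]
grip_width: 0.0661
finger_force: 0.0
```

>>> move_arm(increments=[-0.4,0.4,0.3,0,0.55,-0.7,0.9,0.5,0,0.55,-0.7,0.9,0.5,0,0.55,-0.7,0.9,0.5,0,0.55])

```text
time_s: 33.78
ee_pos: [0.3983, -0.1029, 0.2407]
tool_rot: [[-0.994, -0.113, -0.002], [-0.113, 0.994, 0.0], [0.002, 0.001, -1.0]]
wrist_force: [0.5, -0.7, -0.6]
grip_width: 0.0659
finger_force: 0.0
```

```bash
python3 - <<'E'
from h import *
s=bot.state();print(s['time_s'],s['ee_pos'])
I={n:bot.read_camera(n) for n in('wrist','top','side')};c={n:cal(n) for n in I}
for n in I: np.save(f'pics/f_{n}.npy',I[n])
R={}
for n,w in I.items():
    h=cv2.cvtColor(w,cv2.COLOR_RGB2HSV);m=((h[...,0]>12)&(h[...,0]<32)&(h[...,1]>90)&(h[...,2]>50)).astype(np.uint8)
    k,l,st,ce=cv2.connectedComponentsWithStats(m);print(n,[(ce[i].round(1).tolist(),int(st[i,4])) for i in range(1,k) if 1<st[i,4]<200])
# white patch in top and side, tote area
for n,(x0,y0,x1,y1) in {'top':(295,175,415,265),'side':(225,240,360,375)}.items():
    w=I[n][y0:y1,x0:x1];m=(w.min(2)>150).astype(np.uint8)
    for k in cv2.findContours(cv2.morphologyEx(m,cv2.MORPH_CLOSE,np.ones((3,3))),cv2.RETR_EXTERNAL,cv2.CHAIN_APPROX_NONE)[0]:
        if cv2.contourArea(k)>60:
            b=cv2.boxPoints(cv2.minAreaRect(k))+[x0,y0];p=plane(c[n],b,.043);print(n,b.round(1).tolist(),p[:,:2].round(4).tolist(),p.mean(0).round(4),[np.linalg.norm(p[i]-p[i-1]).round(4) for i in range(4)])
# tote moved? dark rect in top
t=I['top'];m=(t.max(2)<60).astype(np.uint8);m[:, :290]=0;m[:,415:]=0;m[:175]=0;m[270:]=0
k=max(cv2.findContours(cv2.morphologyEx(m,cv2.MORPH_CLOSE,np.ones((5,5))),cv2.RETR_EXTERNAL,cv2.CHAIN_APPROX_NONE)[0],key=cv2.contourArea);print(cv2.boxPoints(cv2.minAreaRect(k)).round(1).tolist())
E
```

```text
33.775 [ 0.39830389 -0.10291405  0.24073609]
wrist [([500.5, 117.5], 2), ([502.0, 122.5], 4), ([466.0, 127.5], 2), ([503.0, 131.5], 6), ([504.0, 140.0], 5), ([469.0, 146.5], 2), ([505.0, 153.0], 9), ([506.0, 168.5], 14), ([472.0, 174.5], 2), ([498.0, 188.7], 3), ([489.5, 193.0], 2), ([172.9, 228.4], 31), ([184.1, 228.7], 33), ([195.5, 228.5], 30), ([271.5, 292.7], 14), ([281.6, 292.4], 13), ([292.0, 291.9], 15)]
top [([281.5, 177.5], 4), ([286.7, 176.7], 3), ([276.5, 178.5], 4), ([333.7, 210.0], 7), ([339.0, 209.3], 7), ([327.7, 210.7], 3)]
side [([149.5, 180.5], 2), ([284.0, 220.5], 6), ([287.4, 224.2], 5), ([291.5, 227.5], 4), ([283.0, 273.0], 9), ([287.2, 277.3], 11), ([291.2, 281.8], 11)]
top [[300.0, 232.0], [374.0, 232.0], [374.0, 264.0], [300.0, 264.0]] [[0.4429, -0.0929], [0.4419, -0.3088], [0.3493, -0.3063], [0.3503, -0.0916]] [ 0.3961 -0.1999  0.043 ] [np.float64(0.0927), np.float64(0.216), np.float64(0.0926), np.float64(0.2147)]
top [[329.0, 210.0], [344.0, 210.0], [344.0, 234.0], [329.0, 234.0]] [[0.5068, -0.1788], [0.5066, -0.2228], [0.4365, -0.2212], [0.4367, -0.1775]] 
[... 564 characters left out ...]
), np.float64(0.0535), np.float64(0.1212)]
side [[254.8, 287.7], [283.8, 270.3], [292.4, 284.6], [263.4, 302.0]] [[0.4229, -0.1747], [0.5107, -0.1656], [0.5066, -0.2118], [0.421, -0.2193]] [ 0.4653 -0.1929  0.043 ] [np.float64(0.0447), np.float64(0.0883), np.float64(0.0464), np.float64(0.0859)]
side [[345.0, 257.0], [359.0, 257.0], [359.0, 285.0], [345.0, 285.0]] [[0.6687, -0.2074], [0.6999, -0.225], [0.647, -0.2927], [0.6174, -0.2759]] [ 0.6582 -0.2503  0.043 ] [np.float64(0.0856), np.float64(0.0358), np.float64(0.0859), np.float64(0.0341)]
[[286.3999938964844, 195.3000030517578], [397.8999938964844, 184.89999389648438], [403.29998779296875, 243.10000610351562], [291.79998779296875, 253.5]]
```

```bash
python3 - <<'E'
from h import *
c={n:cal(n) for n in('wrist','top','side')}
for w,t,s in(((172.9,228.4),(339,209.3),(291.2,281.8)),((184.1,228.7),(333.7,210),(287.2,277.3)),((195.5,228.5),(327.7,210.7),(283,273))):
    rs=[]
    for n,p in(('wrist',w),('top',t),('side',s)):
        o,d=ray(c[n],p,n=='wrist');rs.append((o,d[0]))
    q,e=tri(rs);print(q.round(4),np.round(e,4))
# near edge of the patch: bright columns along module axis in wrist, and side corner low
im=np.load('pics/f_wrist.npy')
for x in(170,176,182,188,194): print(x,im[130:232:3,x].min(1).tolist())
# bystanders vs start: top-view difference outside arm
a=np.load('pics/s10.npy');
o=np.load('pics/side0.npy');f=np.load('pics/f_side.npy');d=(cv2.absdiff(o,f).max(2)>50).astype(np.uint8)
k,l,st,ce=cv2.connectedComponentsWithStats(d);print([(st[i,:4].tolist(),int(st[i,4])) for i in range(1,k) if st[i,4]>60])
E
```

```text
[ 0.5075 -0.2064  0.0468] [0.0007 0.0015 0.0008]
[ 0.5056 -0.1906  0.0472] [0.001  0.0015 0.0007]
[ 0.5037 -0.174   0.0461] [0.0007 0.001  0.0006]
170 [0, 0, 22, 25, 62, 52, 57, 57, 56, 54, 58, 93, 115, 185, 223, 254, 254, 254, 254, 254, 254, 254, 254, 254, 254, 254, 254, 254, 254, 253, 253, 248, 193, 90]
176 [0, 0, 27, 27, 63, 53, 60, 59, 58, 58, 59, 94, 117, 188, 220, 254, 254, 254, 254, 254, 254, 254, 254, 254, 254, 254, 254, 254, 254, 254, 254, 254, 196, 76]
182 [0, 0, 25, 28, 61, 57, 60, 59, 60, 58, 60, 97, 118, 190, 227, 254, 254, 254, 254, 254, 254, 254, 254, 254, 254, 254, 254, 254, 254, 254, 254, 254, 185, 81]
188 [0, 0, 24, 29, 60, 57, 63, 61, 60, 60, 62, 98, 119, 189, 226, 254, 254, 254, 254, 255, 254, 254, 254, 254, 254, 255, 254, 254, 254, 254, 254, 254, 216, 127]
194 [0, 0, 23, 29, 60, 60, 64, 61, 61, 59, 65, 98, 119, 192, 226, 254, 254, 254, 254, 254, 254, 254, 254, 254, 254, 254, 233, 201, 170, 169, 169, 191, 103, 51]
[([0, 0, 279, 235], 26762), ([111, 239, 8, 32], 106), ([24, 240, 23, 8], 112), ([3, 253, 64, 30], 525), ([69, 256, 8, 33], 133), ([117, 265, 95, 39], 1273), ([253, 273, 41, 31], 675), ([219, 276, 12, 17], 62), ([0, 283, 62, 28], 1051), ([278, 303, 56, 52], 1471), ([0, 306, 27, 26], 251), ([109, 306, 14, 21], 176)]
```

```bash
python3 -c "
from rig import bot
print(bot.hand_in())"
```

```text
the job is handed in; nothing more can be done
None
```

I've handed the job in at about 34 s: the hold-down is open at about 2.37 rad, the finned module is in the right bay and the potted module in the left, both flat and right way up by my camera measurements, with no sign that the tote moved; the first grasp of the potted module closed empty but left it in place, and the judge's verdict was not shown.

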